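# Close up the loaded filter housing

### The arm

A 7-joint arm with a two-finger parallel gripper is mounted at the origin on the work surface. World frame = base frame: x ahead of the robot, y to its left, z up, the work surface at z = 0. Lengths are in m, angles in rad, forces in N, time in s.
With the tool pointing down it reaches from about 0.425 to 1.025 m from the base axis. Payload 3.6 kg.
Tool frame: the origin (TCP) lies midway between the tips of the shut fingers; the grasp point (between the pads) lies 19 mm behind it; z points along the fingers, y is the direction in which the jaws open and shut (so a half turn about z gives the same grasp; the last joint's range is limited). The gripper opens to 85 mm and grips with 20 to 120 N. Pads are 22 mm wide; open, the fingers measure 114 mm over their backs; the gripper's body (76 mm by 85 mm) begins 54 mm behind the grasp point. The pads swing forward as they close: fully open they stand 13 mm farther back than shut.
Start: joints at [1.153, 0.591, 0.048, 1.609, -0.033, 0.943, -0.034], TCP at [0.231, -0.687, 0.206] pointing down, gripper open.
Joint ranges: [-2.69, 2.69], [-0.47, 2.24], [-1.27, 1.36], [0.19, 2.51], [-1.53, 4.68], [0.08, 2.07], [-3.09, 3.09]. Speed limits (rad/s): [2.57, 2.57, 3.14, 3.14, 3.14, 3.14, 3.14].

### API

Orientations are given as a unit quaternion [w, x, y, z].
In Python, from rig import r gives the robot as it stands.
- The arm moves only by the tool arm_command, never from a script. Its arguments are lists of equal length, an entry for each row: "offset": the shift along the tool's x, y, z in mm, a list of three; "rot": the turn, a rotation vector about the tool's x, y, z in degrees, a list of three. In form: {"offset": [[x, y, z], ...], "rot": [[wx, wy, wz], ...]}. A call has 1 to 10 rows; each row is the pose to reach, as a shift and turn from the pose commanded when the call began, along the tool's axes at that moment; what a row does not reach only later rows make up. A row lasts 1/8 s, in which the tool goes at most 62.5 mm and 10.7 degrees, less where a joint would pass 70% of its speed; a pose out of reach is approached as far as the arm can. A call with a gripper value outside its range is refused whole. "gripper" is the opening in per cent of the stroke, from 0 (shut) to 100 (fully open), set as the call begins (left out, the last holds). The fingers move at their own pace and stop on an object; "force" is the grip in N (left out, the last holds). Time passes only in rows, so rows that repeat a pose let the fingers close. It gives the time, the measured TCP pose, the force and the opening at its end, in the units of the state.
- r.get_state(): the state, without advancing time (a new reading comes with each control period).
- r.read_camera(name): name is "side" or "top"; returns the picture (420x560x3 uint8, red, green, blue); there is no depth.
- r.camera_model(name): a dict with "intrinsics" (3x3 intrinsics, pixels), "rvec" (rotation vector, rad) and "tvec" (3), from world to camera coordinates, as OpenCV has them. Camera axes: x right, y down, z forward; pixel columns grow to the right and rows downward; lengths in m; the calibration is good to about 2 mm. A picture is of the moment at which its call begins. camera_model takes no time and is no camera call.
- r.sign_off(): hands the job in, once; it reports no verdict.
Trained networks look in the newest picture that a camera, given by its name, has taken for a name from the list of things; names that differ only in an ending like _2 or _b are one class to them, and where a whole thing is asked for, a point or a joint stands for the part that bears it (a point fixed in the world has none). Each returns a list of dicts, best first, with "score" (0 to 1); they miss things now and then, are a little off and sometimes report something else, mostly with a low value. They report only what shows in the picture. A call takes as long as a camera call. They do not tell look-alikes from the thing itself.
- r.boxes_of(camera, target): "point" ([row, column] in pixels, amid what is visible of it).
- r.place_of(camera, target): "point" ([row, column] in pixels: a listed point, or the origin of a listed thing).
The state is a dict: "time": time; "qpos": joint angles; "joint_vel": joint speeds; "joint_efforts": joint torques, N m; "tcp_pos": TCP position; "tcp_rot": TCP orientation; "ft_force": force on the tool from outside, world axes, zero at the start; "ft_torque": the same for the moment, N m; "opening": finger opening in m.
Only numpy, scipy, OpenCV 4.12 (cv2) and the standard library are available. Lean on these libraries where they do the work, as an engineer would, in place of code of your own. Each camera call takes 0.05 s, during which the arm holds its last target.

### The job

The filter housing has a fresh cartridge in it and needs closing up: put the loose lid squarely on its sloping mouth, fully home, then swing the wire bail over the lid's handle and down until its cross bar bears on the lid. Leave the bottle, the beaker and the tub as they stand.

Things in the scene. Friction and masses are not known exactly. Their poses are not given: they have to be found in the camera images.
- housing: Rectangular steel pot fixed on a dark stand; its open mouth slopes 30 deg from level and faces up and towards the robot. Rim 130 (x) x 120 (y) mm outside, walls 6 mm; white cartridge inside, 20 mm below the rim. Origin: centre of the mouth in the rim plane, 135 mm above the table. x runs up the slope, away from the robot; y is level; z is the mouth's outward normal.
- lid: Loose aluminium lid, 0.45 kg, flat on the table, handle up. Plate 146 (x) x 136 (y) x 5 mm, underside at z = 14, top at z = 19 mm; a skirt all round hangs from it to z = 0. Skirt inside 138 x 128 mm: it drops over the housing's rim with 4 mm to spare each side. Origin: centre, at the skirt's lower edge. Either way round fits: lid x along housing x or against it.
- lid_plate (a point): Centre of the underside of the lid's plate (lid z = 14 mm). With the lid seated it lies at the housing's origin, within the skirt's play.
- lid_handle (a point): Middle of the lid's handle (lid z = 49 mm, 35 mm above lid_plate): a dark straight bar along the lid's y, 100 mm long, 14 mm thick (x), 18 mm high (z = 40 to 58 mm), on two posts at y = -42 and +42 mm; free underneath between them.
- bail (a joint): Angle of the U-shaped bail of 12 mm round steel bar hinged on the housing. 0: it lies along the slope, its cross bar resting on the seated lid (bar centre at housing x = 48, z = 11 mm). Grows as it opens: at 1.57 it stands along housing z, beyond that it leans to the robot; stop at 2.3. The stiff hinge stays where left; moving it takes 2 to 5 N at the cross bar. It clears the lid's handle.
- bail_hinge (a point): Middle of the bail's hinge line, near the lower edge of the mouth: at housing x = -72, y = 0, z = 11 mm; the line is parallel to the housing's y. The bail's two arms start there at y = -83 and +83 mm and are 120 mm long.
- bail_bar (a point): Centre of the bail's cross bar: 12 mm round, level, parallel to the housing's y, 150 mm free between the arms, 120 mm from the hinge line.
- bottle: Bystander: amber bottle, 72 mm across, 170 mm tall, standing; origin at the centre of its foot.
- beaker: Bystander: clear beaker, 84 mm across, 105 mm tall, standing; origin at the centre of its foot.
- tub: Bystander: grey open tub 150 (x) x 190 (y) mm, 55 mm high, with a used cream-coloured cartridge in it whose top is 95 mm above the table; origin at the centre of its underside.
Things that resemble listed ones, but are neither listed nor needed, are in the scene too. Of the things that look like the lid, the smaller one is meant.

How it is judged:
By the outcome, as a careful person would: the job done as asked, in the order asked, and still so for the second after the job is handed in, with the robot touching nothing.
It also fails if it takes over 64 s, if anything falls off the work surface, if the arm or the gripper's body presses on something with over 40 N, if the wrist force passes 120 N, or if a joint passes its speed limit or range.

## Working session

There is one attempt and no reset: what is moved stays moved. The work goes in short steps, Python scripts to look and compute and a tool call to move; the robot and the scene stay as the last step left them, time stands still between calls to the robot, and variables do not carry over. Pictures are saved under pics/ and viewed, and the job is handed in when it is done.

Besides the shell and the picture viewer there is one more tool, called after "Emit:" by a JSON object that holds its "fn" and its "kwargs", one argument or row to a line. arm_command: Moves the arm, as the interface text tells. Its arguments: {"type":"object","properties":{"offset":{"type":"array"},"rot":{"type":"array"},"gripper":{"type":"number"},"force":{"type":"number"}},"required":["offset","rot"]}

```bash
ls; mkdir -p pics; cat > h.py <<'E'
import numpy as np, cv2
from rig import r
def cam(n):
    m=r.camera_model(n); K=np.array(m["intrinsics"],float); R=cv2.Rodrigues(np.array(m["rvec"],float))[0]; t=np.array(m["tvec"],float).reshape(3); return K,R,t
def proj(n,P):
    K,R,t=cam(n); p=K@(R@np.asarray(P,float).reshape(-1,3).T+t[:,None]); return (p[:2]/p[2]).T[:,::-1] # row,col
def ray(n,rc):
    K,R,t=cam(n); d=R.T@np.linalg.inv(K)@np.array([rc[1],rc[0],1.]); return -R.T@t, d/np.linalg.norm(d)
def tri(a,pa,b,pb):
    c1,d1=ray(a,pa); c2,d2=ray(b,pb)
    A=np.stack([d1,-d2],1); s=np.linalg.lstsq(A,c2-c1,rcond=None)[0]
    p1=c1+s[0]*d1;p2=c2+s[1]*d2
    return (p1+p2)/2, np.linalg.norm(p1-p2)
def atz(n,rc,z):
    c,d=ray(n,rc); return c+d*(z-c[2])/d[2]
def snap(n,f,crop=None,s=1):
    im=r.read_camera(n)[:,:,::-1].copy()
    if crop: im=im[crop[0]:crop[1],crop[2]:crop[3]]
    if s!=1: im=cv2.resize(im,None,fx=s,fy=s,interpolation=cv2.INTER_CUBIC)
    cv2.imwrite("pics/"+f,im); return im
E
python3 - <<'E'
from h import *
for n in("side","top"):
    snap(n,n+"0.png"); K,R,t=cam(n); print(n,-R.T@t,R[2],K[0])
    for k in ("housing","lid","lid_plate","lid_handle","bail_hinge","bail_bar","tub","bottle","beaker"):
        print(n,k,[(np.round(d["point"],1).tolist(),round(d["score"],2)) for d in r.place_of(n,k)])
print(r.get_state())
E
```

```text
pics
side [ 0.29513873 -0.57999528  0.94836822] [ 0.25489698  0.63278832 -0.73116788] [405.79633192   0.         279.16124758]
side housing [([226.6, 243.5], 0.46)]
side lid [([167.1, 182.8], 0.95), ([212.6, 226.2], 0.76)]
side lid_plate [([207.1, 224.0], 0.71), ([165.5, 182.0], 0.64)]
side lid_handle [([204.7, 222.2], 0.74), ([155.2, 179.3], 0.63)]
side bail_hinge [([183.5, 300.6], 0.69)]
side bail_bar []
side tub [([385.6, 313.2], 0.68)]
side bottle [([184.1, 300.7], 0.57)]
side beaker [([351.6, 405.3], 0.63)]
top [0.4139987  0.10505764 1.15363619] [ 0.15551561  0.01272765 -0.98775144] [399.17185763   0.         276.37425405]
top housing [([166.2, 211.6], 0.64), ([191.3, 305.4], 0.58)]
top lid [([286.8, 130.8], 0.98), ([254.7, 213.3], 0.92)]
top lid_plate [([254.1, 214.3], 0.88), ([283.6, 126.7], 0.78)]
top lid_handle [([255.8, 214.9], 0.75), ([289.3, 119.3], 0.61)]
top bail_hinge []
top bail_bar [([250.8, 303.8], 0.6)]
top tub [([247.1, 423.4], 0.82)]
top bottle [([165.2, 212.8], 0.66), ([172.1, 421.1], 0.44)]
top beaker [([170.3, 424.6], 0.65)]
{'time': 1.0, 'qpos': array([ 1.15251712,  0.59117642,  0.04842302,  1.6085016 , -0.03331842,
        0.94272928, -0.03371319]), 'joint_vel': array([-0.00059516,  0.00041741, -0.00209641,  0.00023235,  0.00080939,
       -0.00070959,  0.00021173]), 'joint_efforts': array([ 1.01464073e-03, -5.48650038e+01,  1.54653311e+00, -1.98541313e+01,
        9.37580306e-03,  1.38536172e-03, -9.19117838e-06]), 'tcp_pos': array([ 0.23133832, -0.68709542,  0.20621947]), 'tcp_rot': array([-1.54195914e-06,  9.86844578e-01,  1.61671824e-01, -1.17817303e-05]), 'ft_force': array([-0.61608519, -0.14457643, -0.63878432]), 'ft_torque': array([ 0.02899571, -0.01590269,  0.04416979]), 'opening': 0.08566122041256202}
```

View pics/side0.png

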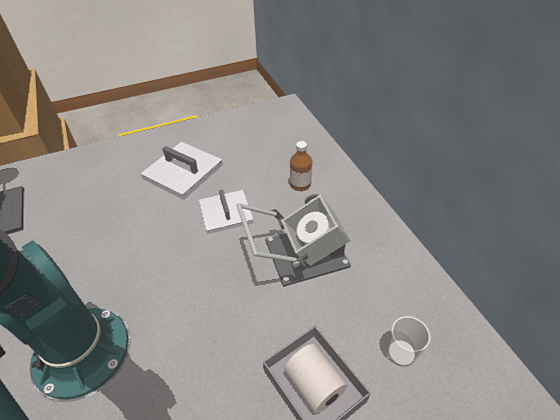

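View pics/top0.png

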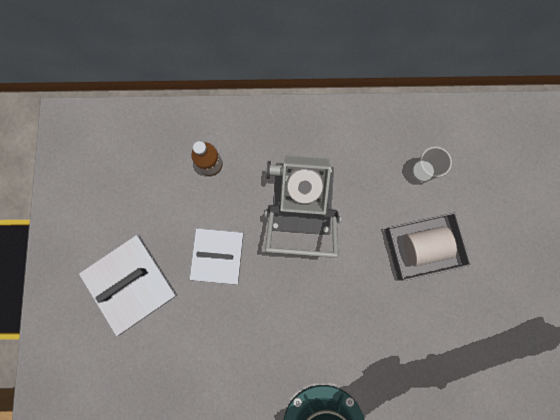

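Lid candidates: the large plate at side (167,182) / top (286,128), and the smaller one at side (211,226) / top (255,216). The smaller is the one meant. I'll confirm in a crop and measure.

```bash
python3 - <<'E'
from h import *
a=snap("top","t1.png",(140,310,170,350),4)
b=snap("side","s1.png",(130,300,170,370),4)
for k,pa,pb in (("small handle",(255.8,214.9),(204.7,222.2)),("small plate",(254.1,214.3),(207.1,224)),("big plate",(283.6,126.7),(165.5,182)),("small origin",(254.7,213.3),(212.6,226.2)),("big o",(286.8,130.8),(167.1,182.8)),("tub",(247.1,423.4),(385.6,313.2)),("beaker",(170.3,424.6),(351.6,405.3)),("housing",(191.3,305.4),(226.6,243.5))):
    print(k,tri("top",pa,"side",pb))
E
```

```text
small handle (array([0.4583011 , 0.29163952, 0.0399294 ]), np.float64(0.0036677123190041365))
small plate (array([0.46366583, 0.29641851, 0.02214189]), np.float64(0.0039975282754330784))
big plate (array([0.38652327, 0.53774764, 0.0296754 ]), np.float64(0.0017454591447678578))
small origin (array([ 0.46642283,  0.30493253, -0.01402306]), np.float64(0.0017292994133335455))
big o (array([0.38220568, 0.52292138, 0.03518602]), np.float64(0.010548063840002297))
tub (array([ 0.48080732, -0.29855908,  0.00643598]), np.float64(0.0006727533919915015))
beaker (array([ 0.7084315 , -0.31578737,  0.01340341]), np.float64(0.00824188728763129))
housing (array([0.52801135, 0.04872434, 0.21221455]), np.float64(0.15126660729978716))
```

View pics/t1.png

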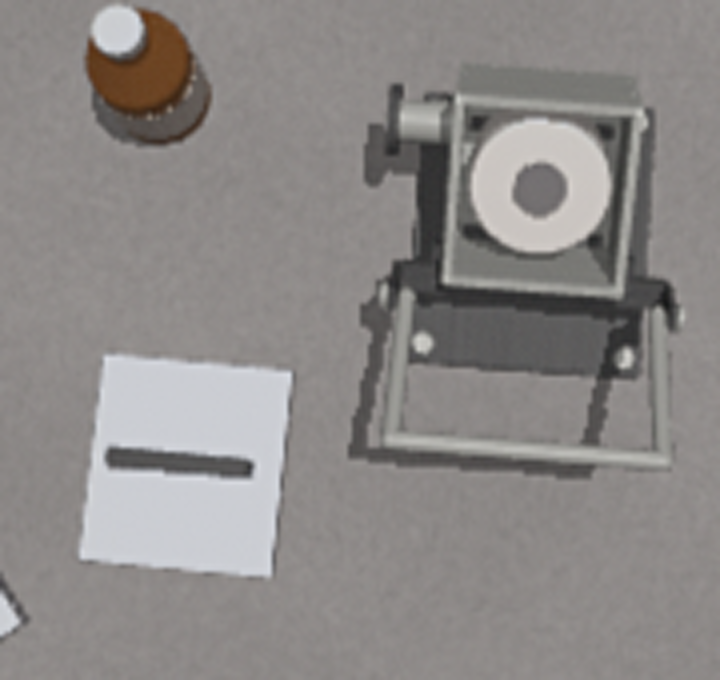

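View pics/s1.png

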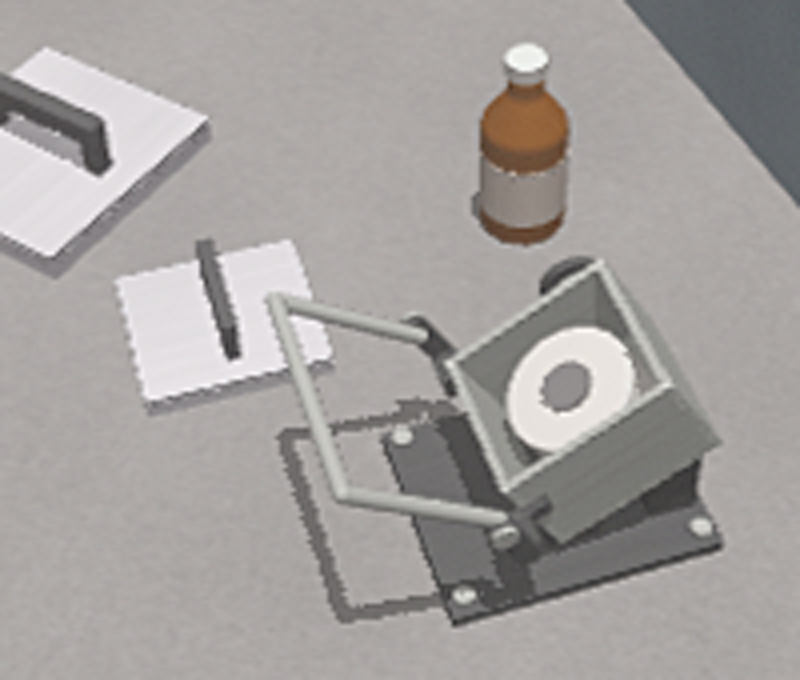

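```bash
cat > fit.py <<'E'
from h import *
from scipy.optimize import least_squares
from scipy.spatial.transform import Rotation as Ro
def full(n,pts):
    o={"top":(140,170),"side":(130,170)}[n]
    return np.array([(o[0]+(y+.5)/4-.5,o[1]+(x+.5)/4-.5) for x,y in pts])
def fit(model,x0,obs):
    f=lambda p: np.concatenate([(proj(n,model(p))[list(idx)]-o).ravel() for n,idx,o in obs])
    s=least_squares(f,x0); return s.x,np.round(f(s.x).reshape(-1,2),2)
E
python3 - <<'E'
from fit import *
# lid top corners: yaw ; order (+x,+y),(+x,-y),(-x,-y),(-x,+y)
C=np.array([(1,1),(1,-1),(-1,-1),(-1,1)])
def lid(p): # x,y,z(top),yaw
    R=Ro.from_euler('z',p[3]).as_matrix(); return (R@np.c_[C*[.073,.068],np.zeros(4)].T).T+p[:3]
obs=[("top",range(4),full("top",[(105,354),(293,370),(271,577),(80,558)])),("side",[0,3,2],full("side",[(293,240),(115,279),(148,403)]))]
print("lid",*fit(lid,[.46,.29,.019,0],obs))
def hs(p):
    R=Ro.from_euler('zy',[p[3],-p[4]]).as_matrix(); return (R@np.c_[C*[.065,.060],np.zeros(4)].T).T+p[:3]
obs=[("top",range(4),full("top",[(456,98),(643,112),(624,295),(444,283)])),("side",[0,1,2,3],full("side",[(600,263),(672,385),(510,490),(448,362)]))]
print("h",*fit(hs,[.65,.05,.135,0,.52],obs))
print("bar",tri("top",full("top",[(386,441)])[0],"side",full("side",[(276,300)])[0]),tri("top",full("top",[(668,461)])[0],"side",full("side",[(341,494)])[0]))
E
```

```text
lid [ 0.46252904  0.29055172  0.01843718 -0.09928627] [[-0.55 -0.03]
 [-0.3   0.09]
 [-0.31  0.17]
 [-0.07 -0.13]
 [ 0.01 -0.43]
 [ 0.23 -0.09]
 [ 0.15 -0.77]]
h [ 0.62727128  0.0433948   0.13503615 -0.07437694  0.55325537] [[-0.73 -0.  ]
 [-1.38  0.37]
 [-0.24 -0.38]
 [ 0.12 -0.28]
 [-1.68 -0.39]
 [ 0.67  0.31]
 [ 2.   -0.97]
 [ 0.15 -0.96]]
bar (array([0.46973015, 0.14303107, 0.17736362]), np.float64(0.0040799186222864325)) (array([ 0.45388639, -0.02689734,  0.18344791]), np.float64(3.2131139430050115e-05))
```

```bash
cat >> fit.py <<'E'
C4=np.array([(1,1),(1,-1),(-1,-1),(-1,1)])
def HR(yaw,t=np.pi/6): return Ro.from_euler('zy',[yaw,-t]).as_matrix()
def Rtool(yaxis,zaxis):
    z=np.array(zaxis,float);z/=np.linalg.norm(z);y=np.array(yaxis,float);y-=z*(y@z);y/=np.linalg.norm(y)
    return np.stack([np.cross(y,z),y,z],1)
def state():
    s=r.get_state();q=s["tcp_rot"];return np.array(s["tcp_pos"]),Ro.from_quat([q[1],q[2],q[3],q[0]]).as_matrix(),s
def plan(P,R1=None):
    p,R,s=state(); R1=R if R1 is None else R1
    # choose y sign with the smaller turn
    out=[]
    for sg in(1,-1):
        w=Ro.from_matrix(R.T@(R1@np.diag([sg,sg,1]))).as_rotvec(degrees=True); out.append(w)
    w=min(out,key=np.linalg.norm)
    print("offset",np.round(R.T@(np.array(P)-p)*1000,1).tolist(),"rot",np.round(w,1).tolist(),"alt",np.round(max(out,key=np.linalg.norm),1).tolist())
def draw(n,f,segs,crop,s=4):
    im=r.read_camera(n)[:,:,::-1][crop[0]:crop[1],crop[2]:crop[3]]
    im=cv2.resize(im,None,fx=s,fy=s,interpolation=cv2.INTER_CUBIC)
    for P in segs:
        q=(proj(n,P)-[crop[0],crop[2]]+.5)*s-.5
        cv2.polylines(im,[np.round(q[:,::-1]).astype(int)],False,(0,0,255),1)
    cv2.imwrite("pics/"+f,im)
E
cat > d.py <<'E'
import sys
from fit import *
def segs(h,yaw,th,lid,lyaw):
    R=HR(yaw); T=lambda P:(R@np.array(P,float).T).T+h
    out=[T(np.c_[C4[[0,1,2,3,0]]*[.065,.060],np.zeros(5)]),T(np.c_[C4[[0,1,2,3,0]]*[.059,.054],np.zeros(5)])]
    c,s=np.cos(th)*.12,np.sin(th)*.12
    out.append(T([(-.072,.083,.011),(-.072+c,.081,.011+s),(-.072+c,-.081,.011+s),(-.072,-.083,.011)]))
    L=Ro.from_euler('z',lyaw).as_matrix()
    for z,a,b in((.019,.073,.068),(.058,.007,.05)):
        out.append((L@np.c_[C4[[0,1,2,3,0]]*[a,b],np.full(5,z)].T).T+np.r_[lid,0])
    return out
E
python3 - <<'E'
from d import *
# refit with fixed tilt
def hs(p): return (HR(p[3])@np.c_[C4*[.065,.060],np.zeros(4)].T).T+p[:3]
obs=[("top",range(4),full("top",[(456,98),(643,112),(624,295),(444,283)])),("side",[0,1,2,3],full("side",[(600,263),(672,385),(510,490),(448,362)]))]
x,e=fit(hs,[.65,.05,.135,0],obs);print(x,e)
S=segs(x[:3],x[3],1.99,[.4625,.2905],-.099)
draw("top","t2.png",S,(140,310,170,350)); draw("side","s2.png",S,(130,300,170,370))
E
```

```text
[ 0.62738055  0.04343551  0.13493763 -0.07085926] [[-0.91 -0.12]
 [-1.69  0.19]
 [-0.05 -0.23]
 [ 0.42 -0.22]
 [-1.34 -0.15]
 [ 0.84  0.64]
 [ 1.75 -1.2 ]
 [-0.01 -1.27]]
```

View pics/t2.png

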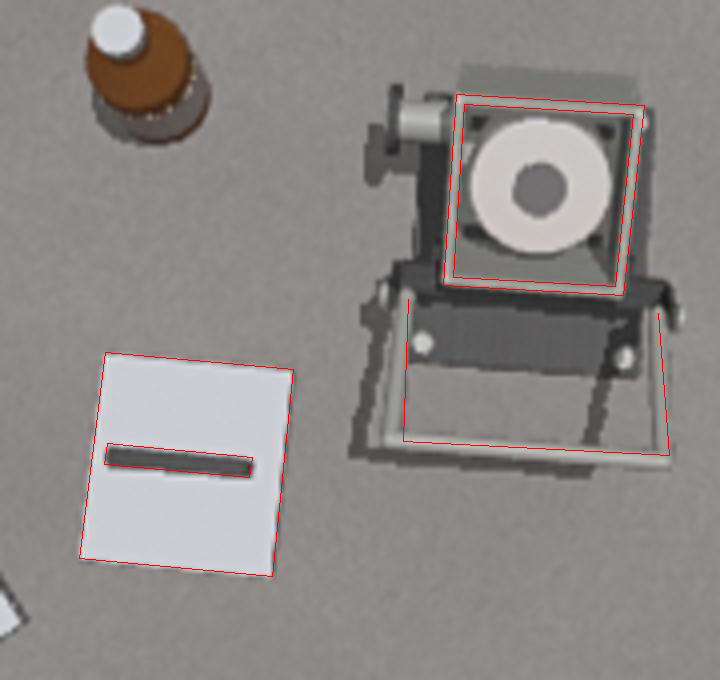

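View pics/s2.png

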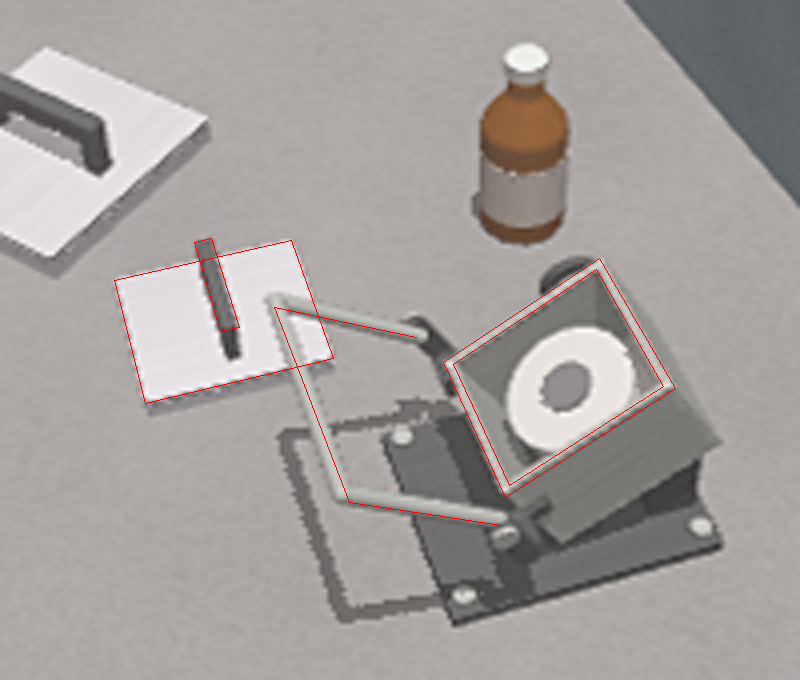

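```bash
python3 - <<'E'
from h import *
snap("top","t3.png",(155,260,260,345),8) ; snap("side","s3.png",(190,265,232,340),7)
E
```

```text
(no output)
```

View pics/t3.png

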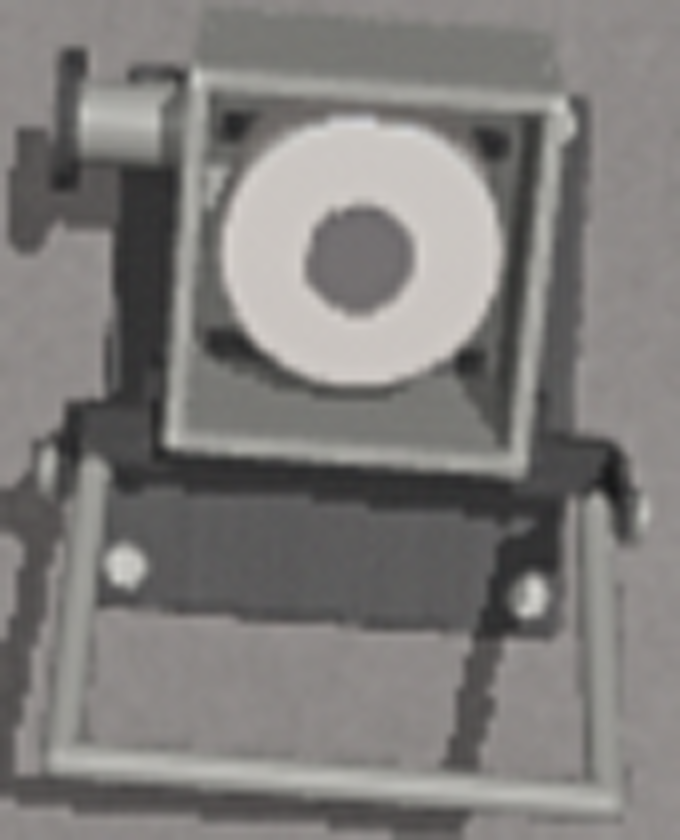

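View pics/s3.png

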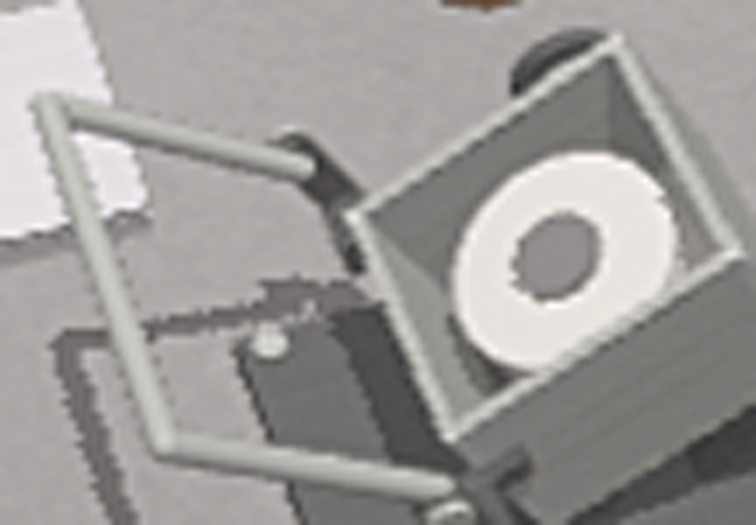

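```bash
cat > f2.py <<'E'
from d import *
T=lambda pts:np.array([(155+(y+.5)/8-.5,260+(x+.5)/8-.5) for x,y in pts])
S=lambda pts:np.array([(190+(y+.5)/7-.5,232+(x+.5)/7-.5) for x,y in pts])
to=T([(192,68),(564,97),(525,473),(164,446),(63,757),(610,798)])
so=S([(613,37),(745,258),(452,440),(347,213),(48,104),(164,444)])
def mod(p):
    th=p[4];c,s=np.cos(th)*.12,np.sin(th)*.12
    P=np.r_[np.c_[C4*[.065,.060],np.zeros(4)],[(-.072+c,.083,.011+s),(-.072+c,-.083,.011+s)]]
    return (HR(p[3],p[9])@P.T).T+p[:3]
def f(p):
    a=proj("top",mod(p))-to+p[5:7]; b=proj("side",mod(p))-so+p[7:9]
    return np.r_[a.ravel(),b.ravel(),p[5:9]/.7,(p[2]-.135)/.001,(p[9]-np.pi/6)/.005]
s=least_squares(f,[.627,.043,.135,-.07,1.99,0,0,0,0,.52]);print(np.round(s.x,4));print(np.round(f(s.x)[:24].reshape(-1,2),2))
x=s.x
G=segs(x[:3],x[3],x[4],[.4625,.2905],-.099)
draw("top","t4.png",G,(150,260,255,345),6); draw("side","s4.png",G,(190,265,232,340),6)
E
python3 f2.py
```

```text
[ 0.6274  0.0454  0.135  -0.0915  1.9883  0.1277  0.2046 -0.0195  0.1367
  0.523 ]
[[-0.15 -0.08]
 [-0.12  0.39]
 [ 0.17 -0.88]
 [ 0.16 -0.67]
 [-0.1   0.57]
 [-0.22  0.27]
 [-1.23  0.71]
 [ 0.36 -0.17]
 [ 0.68 -0.99]
 [-1.02 -0.74]
 [-0.24 -0.21]
 [ 1.49  1.12]]
```

```bash
python3 -c "
import cv2,numpy as np
a=cv2.imread('pics/t4.png');b=cv2.imread('pics/s4.png');b=b[:,:]
b=cv2.resize(b,None,fx=.4,fy=.4) if 0 else b
h=600
print(a.shape,b.shape)"
```

```text
(660, 540, 3) (450, 648, 3)
```

View pics/t4.png

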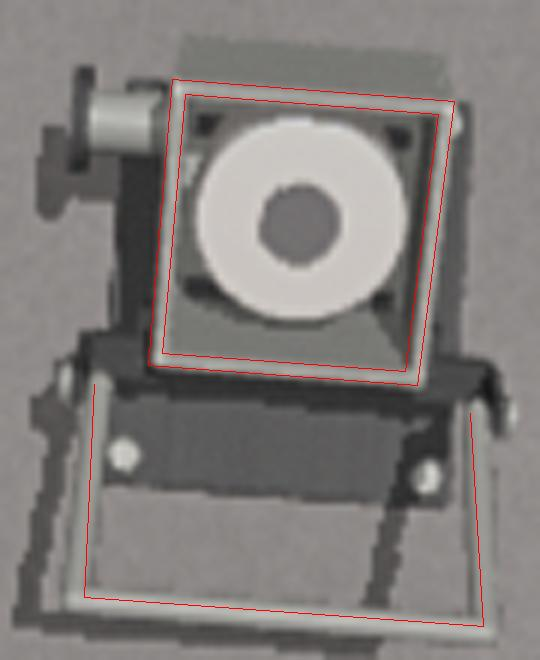

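View pics/s4.png

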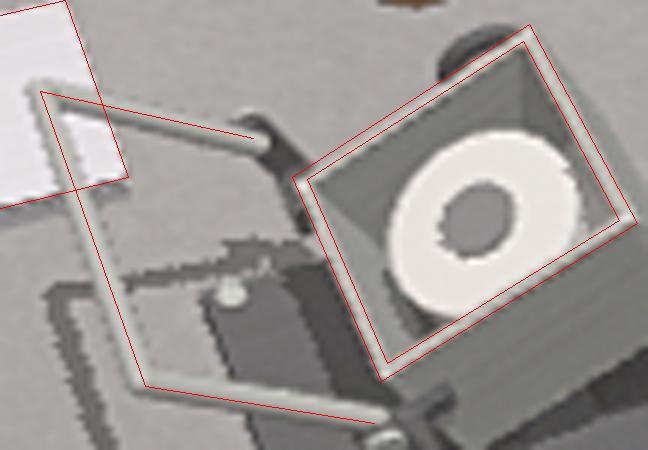

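Both models overlay well: the rim outline and lid outline match to within about 1 px. Lid (0.4625, 0.2905), yaw -0.10; mouth centre (0.627, 0.045, 0.135), yaw -0.09; bail about 2.0. Moving to the lid.

```bash
cat > p.py <<'E'
from d import *
L=np.array([.4625,.2905,0]); ly=-.099
H=np.array([.6274,.0454,.135]); hy=-.0915; RH=HR(hy)
RL=Rtool([np.cos(ly),np.sin(ly),0],[0,0,-1])
RS=Rtool(RH[:,0],-RH[:,2])
hp=lambda x,y,z: H+RH@np.array([x,y,z])
E
python3 - <<'E'
from p import *
plan([.42,-.45,.3],state()[1]);plan([.52,0,.33],RL); plan([.4625,.2905,.16],RL)
E
```

```text
offset [254.4, -164.5, -93.8] rot [0.0, 0.0, 0.0] alt [0.0, 0.0, 180.0]
offset [492.8, -559.0, -123.8] rot [-0.0, 0.0, -65.7] alt [0.0, 0.0, 114.3]
offset [531.1, -852.7, 46.2] rot [-0.0, 0.0, -65.7] alt [0.0, 0.0, 114.3]
```

Emit:
{"fn": "arm_command", "kwargs": {
  "offset": [
    [60, -35, -40],
    [110, -70, -80],
    [160, -105, -100],
    [200, -140, -110],
    [240, -180, -120],
    [280, -220, -125],
    [315, -265, -125],
    [350, -310, -125],
    [380, -355, -125],
    [410, -400, -125]
  ],
  "rot": [
    [0, 0, 0],
    [0, 0, -5],
    [0, 0, -10],
    [0, 0, -15],
    [0, 0, -20],
    [0, 0, -25],
    [0, 0, -30],
    [0, 0, -35],
    [0, 0, -40],
    [0, 0, -45]
  ],
  "gripper": 100,
  "force": 80
}}

```text
time: 2.65
tcp_pos: [0.4926, -0.1754, 0.3315]
tcp_rot: [0.0, 0.849, 0.528, 0.0]
ft_force: [0.5, -0.4, -0.3]
opening: 0.0852
```

```bash
python3 - <<'E'
from p import *
print(state()[0]); plan([.52,0,.33],RL); plan([.4625,.2905,.16],RL)
E
```

```text
[ 0.4926122  -0.1753952   0.33153577]
offset [169.5, -52.9, 1.5] rot [0.0, 0.0, -20.5] alt [0.0, -0.1, 159.5]
offset [404.7, -233.0, 171.3] rot [0.0, 0.0, -20.5] alt [0.0, -0.1, 159.5]
```

Emit:
{"fn": "arm_command", "kwargs": {
  "offset": [
    [50, -15, 0],
    [100, -32, 0],
    [150, -55, 5],
    [200, -90, 10],
    [245, -120, 30],
    [290, -150, 60],
    [330, -180, 90],
    [370, -208, 130],
    [405, -233, 165],
    [405, -233, 171]
  ],
  "rot": [
    [0, 0, -3],
    [0, 0, -6],
    [0, 0, -9],
    [0, 0, -12],
    [0, 0, -15],
    [0, 0, -18],
    [0, 0, -20.5],
    [0, 0, -20.5],
    [0, 0, -20.5],
    [0, 0, -20.5]
  ]
}}

```text
time: 3.9
tcp_pos: [0.4609, 0.293, 0.1583]
tcp_rot: [-0.002, 0.74, 0.672, -0.001]
ft_force: [0.8, -1.7, -0.2]
opening: 0.0852
```

```bash
python3 - <<'E'
from p import *
print(state()[0]); plan([.4625,.2905,.033],RL)
S=segs(H,hy,2.0,L[:2],ly)
S.append(np.array([state()[0],state()[0]+[0,0,-.1]]))
draw("side","s5.png",S,(120,270,150,350),4); draw("top","t5.png",S,(180,320,140,300),4)
E
```

```text
[0.46092326 0.29301261 0.15832631]
offset [-2.4, 2.3, 125.3] rot [-0.2, -0.0, 0.2] alt [0.1, -0.3, -179.8]
```

View pics/s5.png

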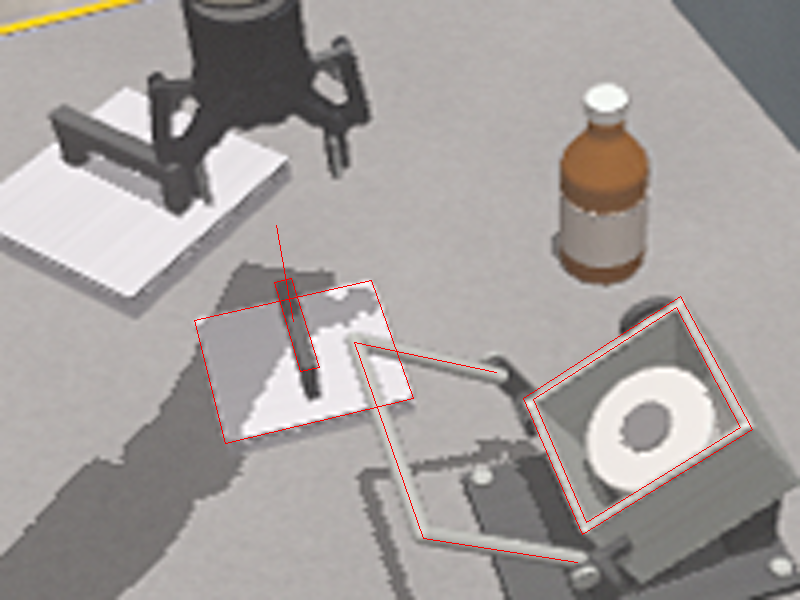

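Emit:
{"fn": "arm_command", "kwargs": {
  "offset": [
    [0, 0, 30],
    [0, 0, 70],
    [0, 0, 105],
    [0, 0, 122],
    [0, 0, 128],
    [0, 0, 128]
  ],
  "rot": [
    [0, 0, 0],
    [0, 0, 0],
    [0, 0, 0],
    [0, 0, 0],
    [0, 0, 0],
    [0, 0, 0]
  ]
}}

```text
time: 4.75
tcp_pos: [0.4644, 0.2893, 0.033]
tcp_rot: [0.0, 0.743, 0.67, 0.001]
ft_force: [-0.4, 0.1, 0.3]
opening: 0.0855
```

Emit:
{"fn": "arm_command", "kwargs": {
  "offset": [
    [0, 0, 0],
    [0, 0, 0],
    [0, 0, 0],
    [0, 0, 0],
    [0, 0, 0],
    [0, 0, 0],
    [0, 0, 0],
    [0, 0, 0]
  ],
  "rot": [
    [0, 0, 0],
    [0, 0, 0],
    [0, 0, 0],
    [0, 0, 0],
    [0, 0, 0],
    [0, 0, 0],
    [0, 0, 0],
    [0, 0, 0]
  ],
  "gripper": 0,
  "force": 80
}}

```text
time: 5.75
tcp_pos: [0.4652, 0.2899, 0.033]
tcp_rot: [0.0, 0.743, 0.67, 0.001]
ft_force: [1.4, -0.3, 5.8]
opening: -0.0002
```

```bash
python3 - <<'E'
from p import *
print(state()[0]); plan([.4625,.2905,.032],RL)
snap("side","s6.png",(120,270,150,350),4)
E
```

```text
[0.46517143 0.28994853 0.03298373]
offset [0.3, -2.7, 1.0] rot [0.1, -0.1, -0.2] alt [-0.2, -0.2, 179.8]
```

View pics/s6.png

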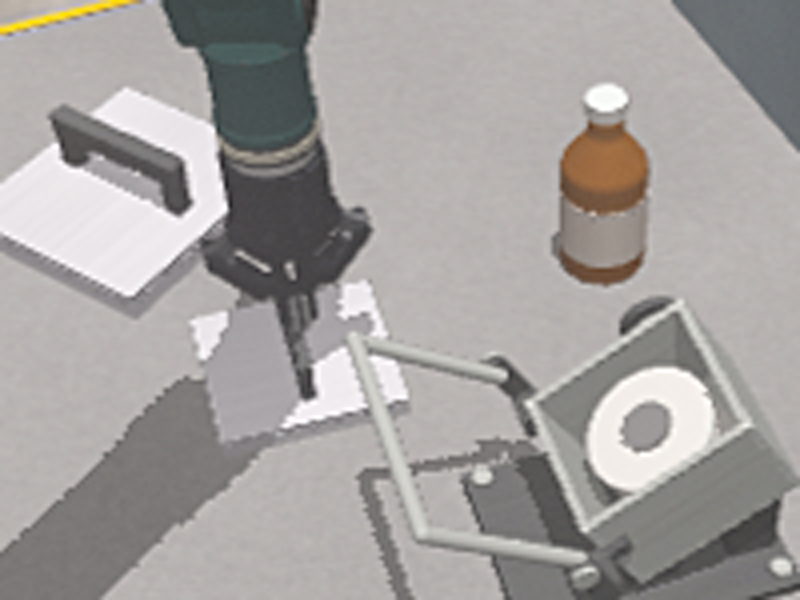

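```bash
python3 - <<'E'
from p import *
snap("side","s7.png",(165,240,180,270),8);snap("top","t7.png",(210,310,170,270),6)
print(state()[2]["ft_force"],state()[2]["opening"])
E
```

```text
[ 1.46548248 -0.76834494  4.93516687] 9.859690079771972e-05
```

View pics/s7.png

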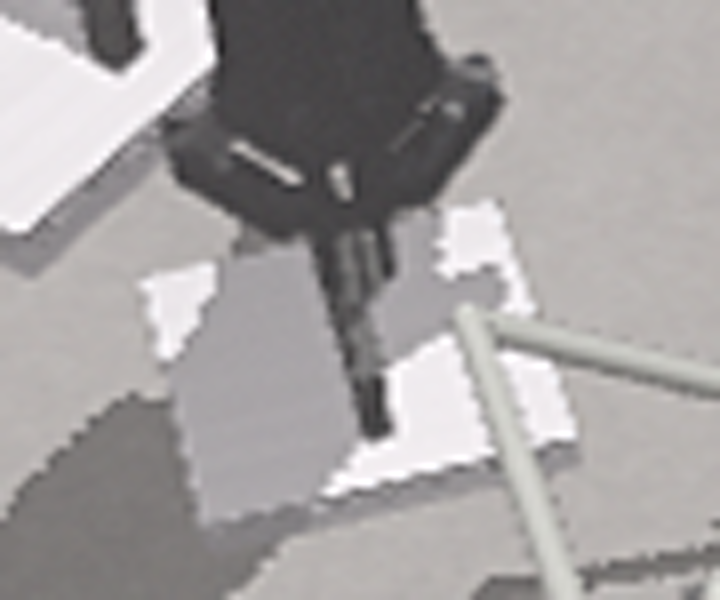

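View pics/t7.png

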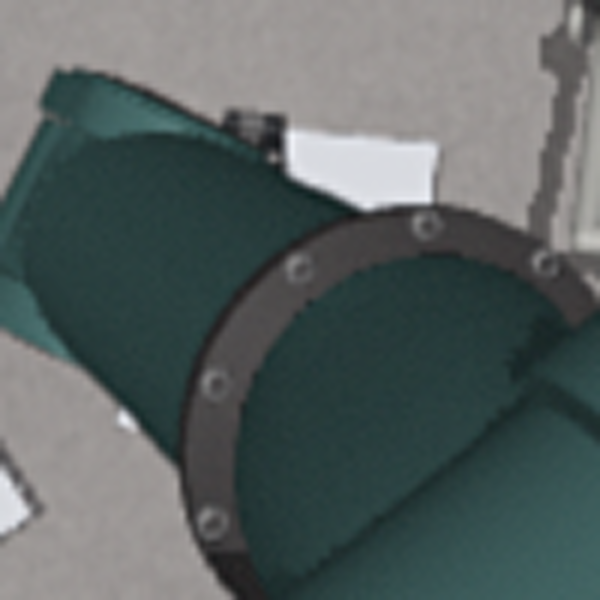

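```bash
python3 - <<'E'
from p import *
p=state()[0]
for z in (0,.019,.025,.038): 
    q=proj("side",p+[0,0,z])[0]; print(z,(q-[165,180]+.5)*8-.5)
for y in(.2405,.3405): print((proj("side",[[.4625,y,.058]])[0]-[165,180]+.5)*8-.5)
E
```

```text
0 [330.10755259 366.13425653]
0.019 [296.20962722 360.50848946]
0.025 [285.34783404 358.70584468]
0.038 [261.54929577 354.75619197]
[374.33572598 392.20873659]
[203.02973233 312.96432387]
```

The fingers shut on nothing (opening 0). The picture shows their tips on top of the handle, around s7 (355,285), where the reported TCP would be at (366,330). The real tips seem about 25 mm higher than reported. I'll lift and check.

Emit:
{"fn": "arm_command", "kwargs": {
  "offset": [
    [0, 0, -20],
    [0, 0, -50],
    [0, 0, -70],
    [0, 0, -70],
    [0, 0, -70]
  ],
  "rot": [
    [0, 0, 0],
    [0, 0, 0],
    [0, 0, 0],
    [0, 0, 0],
    [0, 0, 0]
  ]
}}

```text
time: 6.52
tcp_pos: [0.4629, 0.2886, 0.1013]
tcp_rot: [-0.0, 0.742, 0.67, -0.001]
ft_force: [0.8, -0.2, 0.3]
opening: 0.0001
```

```bash
python3 - <<'E'
from p import *
p=state()[0];print(p,state()[2]["ft_force"])
G=segs(H,hy,2.0,L[:2],ly)
G.append(np.array([p,p+[0,0,.05]]));G.append(np.array([p+[.01,0,0],p-[.01,0,0]]))
draw("side","s8.png",G,(140,240,170,270),7);snap("side","s8r.png",(140,240,170,270),7)
E
```

```text
[0.46293212 0.28858481 0.1013469 ] [ 0.82869577 -0.21328422  0.27259731]
```

View pics/s8.png

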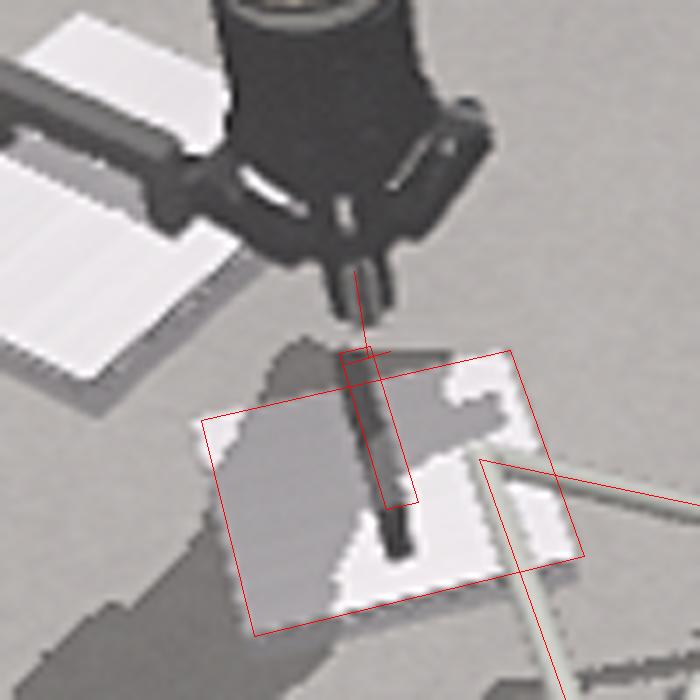

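View pics/s8r.png

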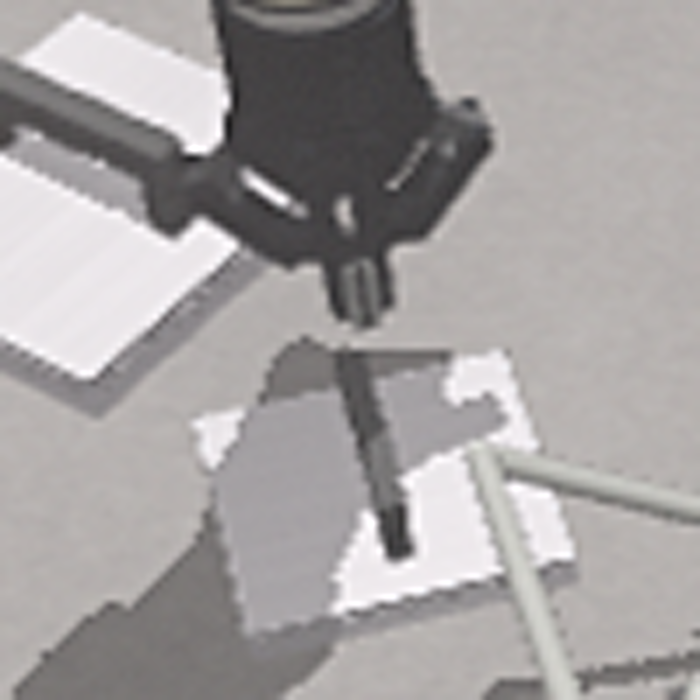

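```bash
python3 - <<'E'
from p import *
o=np.array([(140+(y+.5)/7-.5,170+(x+.5)/7-.5) for x,y in [(505,349),(193,421),(243,632)]])
m=lambda p:(Ro.from_euler('z',p[2]).as_matrix()@np.c_[C4*[.073,.068],np.full(4,.019)].T).T+np.r_[p[:2],0]
x,e=fit(m,[.46,.29,-.1],[("side",[0,3,2],o)]);print(x,e)
G=segs(H,hy,2.0,x[:2],x[2]);draw("side","s9.png",G,(140,240,170,270),7)
# tip offset if purely z
p=state()[0]; t=np.array([140+(322+.5)/7-.5,170+(362+.5)/7-.5]);
s=least_squares(lambda z:proj("side",p+[0,0,z[0]])[0]-t,[.02]);print(s.x,s.fun)
E
```

```text
[ 0.45923468  0.29240805 -0.10741582] [[ 0.09 -0.21]
 [-0.47  0.11]
 [ 0.35  0.09]]
[0.02112052] [ 0.00518094 -0.03088659]
```

View pics/s9.png

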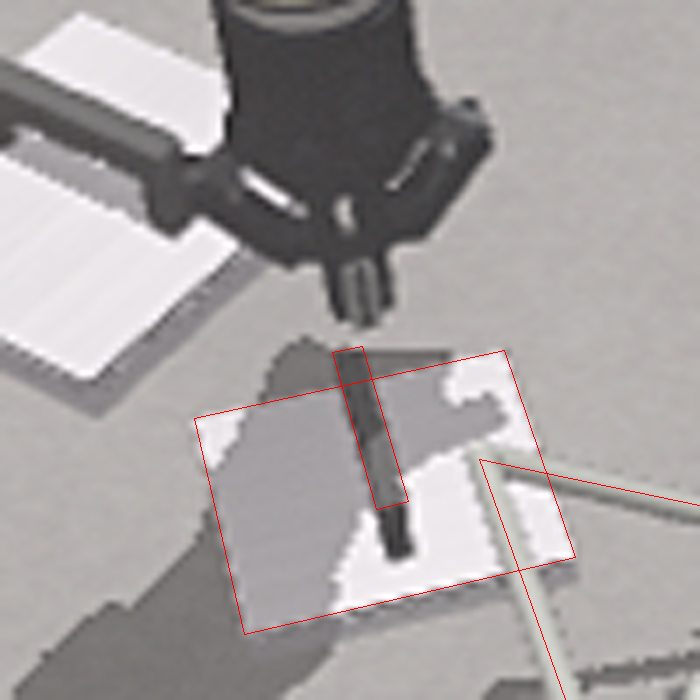

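Emit:
{"fn": "arm_command", "kwargs": {
  "offset": [
    [0, 0, 0],
    [0, 0, 0],
    [0, 0, 0],
    [0, 0, 0]
  ],
  "rot": [
    [0, 0, 0],
    [0, 0, 0],
    [0, 0, 0],
    [0, 0, 0]
  ],
  "gripper": 100
}}

```text
time: 7.18
tcp_pos: [0.4636, 0.2892, 0.1022]
tcp_rot: [-0.0, 0.742, 0.67, 0.0]
ft_force: [-0.8, -0.2, -0.5]
opening: 0.0721
```

```bash
python3 - <<'E'
from p import *
RL=Rtool([np.cos(-.107),np.sin(-.107),0],[0,0,-1])
for i in range(3):
    print(state()[0],state()[2]["opening"]); plan([.459,.2924,.009],RL); r.read_camera("side")
E
```

```text
[0.4635765  0.2892082  0.10218018] 0.07212045867356756
offset [2.7, -4.9, 93.2] rot [0.0, -0.0, 0.2] alt [0.0, 0.0, -179.8]
[0.46357158 0.28918893 0.10221052] 0.07908074613774572
offset [2.7, -4.9, 93.2] rot [0.0, -0.0, 0.2] alt [0.0, 0.0, -179.8]
[0.4635682  0.28919147 0.10222783] 0.08444049319779881
offset [2.7, -4.9, 93.2] rot [0.0, -0.0, 0.2] alt [0.0, 0.0, -179.8]
```

Emit:
{"fn": "arm_command", "kwargs": {
  "offset": [
    [3, -5, 20],
    [3, -5, 50],
    [3, -5, 75],
    [3, -5, 88],
    [3, -5, 93],
    [3, -5, 93],
    [3, -5, 93]
  ],
  "rot": [
    [0, 0, 0],
    [0, 0, 0],
    [0, 0, 0],
    [0, 0, 0],
    [0, 0, 0],
    [0, 0, 0],
    [0, 0, 0]
  ]
}}

```text
time: 8.2
tcp_pos: [0.4594, 0.2931, 0.0099]
tcp_rot: [0.0, 0.743, 0.67, 0.001]
ft_force: [-0.6, -0.3, 0.4]
opening: 0.0852
```

Emit:
{"fn": "arm_command", "kwargs": {
  "offset": [
    [0, 0, 0],
    [0, 0, 0],
    [0, 0, 0],
    [0, 0, 0],
    [0, 0, 0],
    [0, 0, 0],
    [0, 0, 0],
    [0, 0, 0]
  ],
  "rot": [
    [0, 0, 0],
    [0, 0, 0],
    [0, 0, 0],
    [0, 0, 0],
    [0, 0, 0],
    [0, 0, 0],
    [0, 0, 0],
    [0, 0, 0]
  ],
  "gripper": 0,
  "force": 80
}}

```text
time: 9.2
tcp_pos: [0.4588, 0.2927, 0.0095]
tcp_rot: [0.0, 0.742, 0.67, 0.0]
ft_force: [-1.6, -1.3, 4.7]
opening: 0.0126
```

```bash
python3 - <<'E'
from p import *
print(state()[0])
snap("side","s10.png",(140,240,170,270),7)
E
```

```text
[0.45884729 0.29269258 0.009484  ]
```

View pics/s10.png

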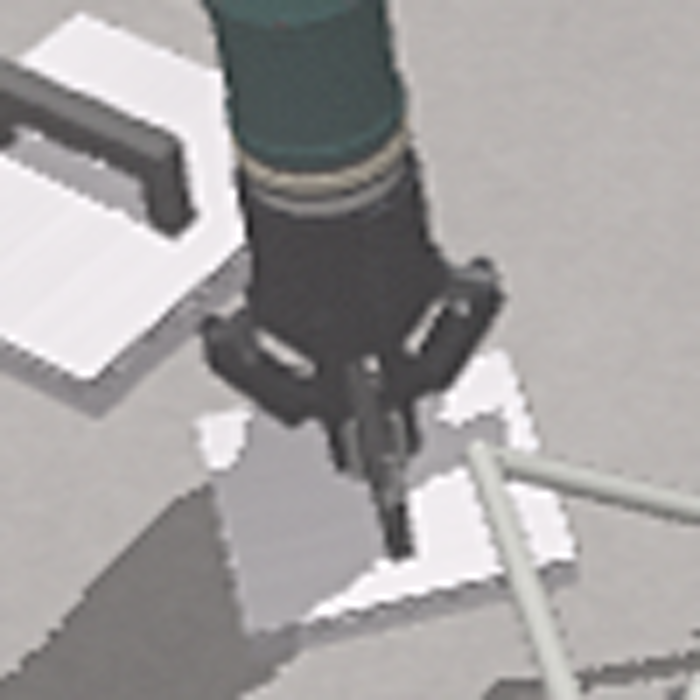

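Emit:
{"fn": "arm_command", "kwargs": {
  "offset": [
    [0, 0, -20],
    [0, 0, -60],
    [0, 0, -110],
    [0, 0, -165],
    [0, 0, -220],
    [0, 0, -270],
    [0, 0, -310],
    [0, 0, -320],
    [0, 0, -320]
  ],
  "rot": [
    [0, 0, 0],
    [0, 0, 0],
    [0, 0, 0],
    [0, 0, 0],
    [0, 0, 0],
    [0, 0, 0],
    [0, 0, 0],
    [0, 0, 0],
    [0, 0, 0]
  ]
}}

```text
time: 10.38
tcp_pos: [0.4582, 0.2918, 0.3277]
tcp_rot: [-0.0, 0.743, 0.67, -0.001]
ft_force: [0.8, -1.4, -5.5]
opening: 0.0123
```

```bash
python3 - <<'E'
from p import *
print(state()[0],state()[2]["opening"])
P=hp(0,0,.1155);print(P); plan(P,RS); plan([P[0],P[1],.33],RS)
snap("side","s11.png")
E
```

```text
[0.45824356 0.29182926 0.32771292] 0.012305366702444497
[0.56965    0.0454     0.23502593]
offset [-233.5, 136.3, 92.9] rot [-29.9, 3.0, -0.6] alt [4.6, 46.3, 173.2]
offset [-233.7, 136.2, -2.1] rot [-29.9, 3.0, -0.6] alt [4.6, 46.3, 173.2]
```

View pics/s11.png

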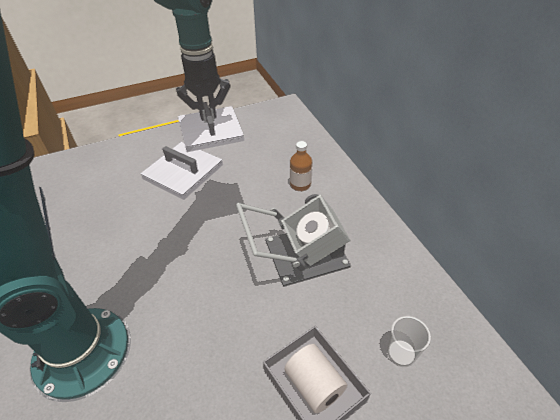

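`from_euler('zy')` is extrinsic, so my housing model had a slightly wrong rotation order. I'll fix it and refit before going on.

```bash
sed -i "s/from_euler('zy'/from_euler('ZY'/" fit.py; python3 f2.py
```

```text
[ 0.6273  0.0441  0.135  -0.0849  1.9911  0.1093  0.0723 -0.1213  0.0942
  0.5233]
[[-0.03 -0.18]
 [-0.3   0.46]
 [ 0.15  0.03]
 [ 0.19  0.11]
 [-0.17 -0.21]
 [-0.06 -0.35]
 [-0.68  0.74]
 [-0.4  -0.2 ]
 [ 0.73 -0.76]
 [ 0.13 -0.33]
 [ 0.33 -0.18]
 [ 0.13  0.54]]
```

View pics/t4.png

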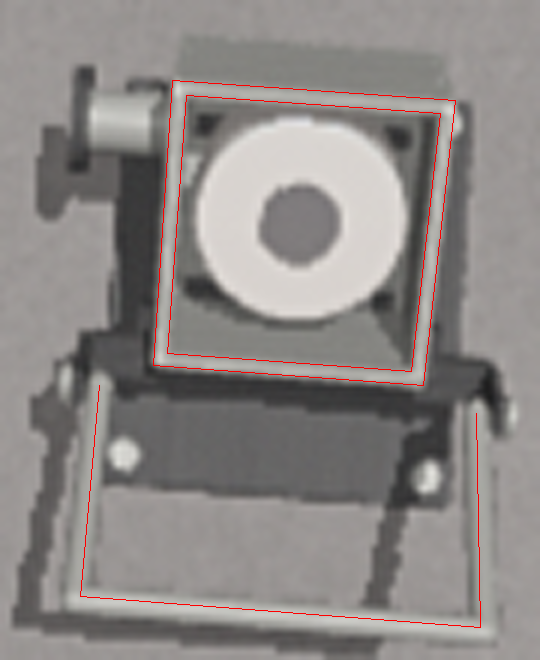

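View pics/s4.png

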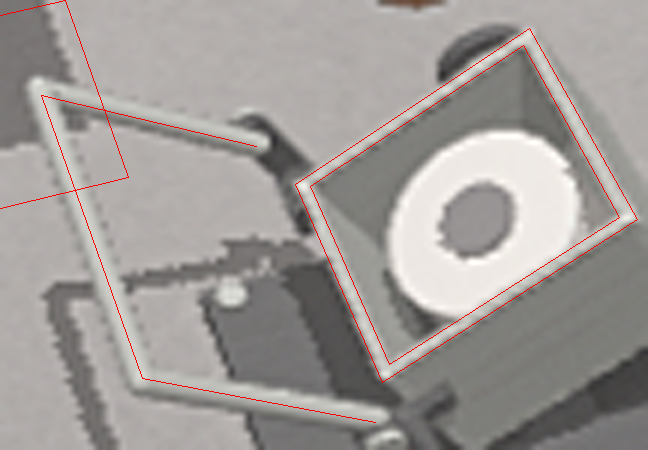

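```bash
sed -i 's/^H=.*/H=np.array([.6273,.0444,.135]); hy=-.085; RH=HR(hy)/' p.py; python3 - <<'E'
from p import *
P=hp(0,0,.1155);print(P,RH[:,2]); plan(P,RS); plan([P[0],P[1],.33],RS)
E
```

```text
[0.5697585  0.04930284 0.23502593] [-0.49819484  0.04244884  0.8660254 ]
offset [-229.0, 136.7, 91.7] rot [-30.2, 0.4, -0.9] alt [0.7, 46.7, 172.9]
offset [-229.3, 136.3, -3.3] rot [-30.2, 0.4, -0.9] alt [0.7, 46.7, 172.9]
```

Emit:
{"fn": "arm_command", "kwargs": {
  "offset": [
    [-20, 12, 0],
    [-50, 30, 0],
    [-85, 50, 0],
    [-120, 72, 0],
    [-155, 92, 0],
    [-185, 110, 0],
    [-210, 125, 0],
    [-225, 134, 0],
    [-229, 137, 10],
    [-229, 137, 30]
  ],
  "rot": [
    [-2, 0, 0],
    [-5, 0, 0],
    [-9, 0, 0],
    [-13, 0, 0],
    [-17, 0, 0],
    [-21, 0.2, -0.5],
    [-25, 0.4, -0.9],
    [-28, 0.4, -0.9],
    [-30.2, 0.4, -0.9],
    [-30.2, 0.4, -0.9]
  ]
}}

```text
time: 11.78
tcp_pos: [0.57, 0.048, 0.2979]
tcp_rot: [0.192, 0.713, 0.652, 0.175]
ft_force: [0.1, -0.2, -5.2]
opening: 0.0119
```

```bash
cat > look.py <<'E'
from p import *
import sys
def lidseg(off=.0095,Rr=None,pp=None):
    p,R,_=state()
    # lid frame: z=-toolz, x = tool y (sign free), origin = p + off*toolz
    z=-R[:,2];x=R[:,1];y=np.cross(z,x);o=p+off*R[:,2]
    M=np.stack([x,y,z],1);out=[]
    for zz,a,b in((.0,.073,.068),(.019,.073,.068),(.058,.007,.05)):
        out.append((M@np.c_[C4[[0,1,2,3,0]]*[a,b],np.full(5,zz)].T).T+o)
    return out
if __name__=="__main__":
    k=sys.argv[1]; p,R,s=state(); print(p,s["opening"],s["ft_force"],s["ft_torque"]); 
    print("lidplate in housing (mm)",np.round(RH.T@(p+(.0095-.014)*R[:,2]-H)*1000,1),"rot deg",np.round(Ro.from_matrix(RS.T@R).as_rotvec(degrees=True),2))
    G=lidseg()
    draw("side","s%s.png"%k,G,(120,270,170,370),4); draw("top","t%s.png"%k,G,(110,260,200,400),4)
E
python3 look.py 12; python3 -c "
from p import *
P=hp(0,0,.1155);plan(P,RS)"
```

```text
[0.56999476 0.04800476 0.29789647] 0.011927898941210525 [ 0.09670837 -0.20929314 -5.21589509] [0.05719559 1.04887432 0.03554995]
lidplate in housing (mm) [ 31.7  -1.3 174.3] rot deg [-0.12 -0.11  0.2 ]
offset [1.3, -28.5, 52.9] rot [-0.3, 0.2, -0.1] alt [0.2, 0.4, 179.9]
```

View pics/s12.png

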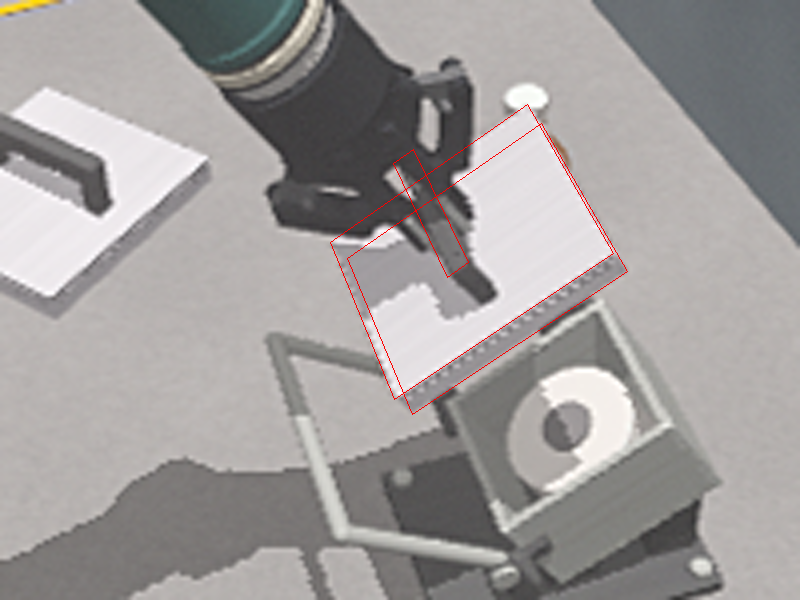

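View pics/t12.png

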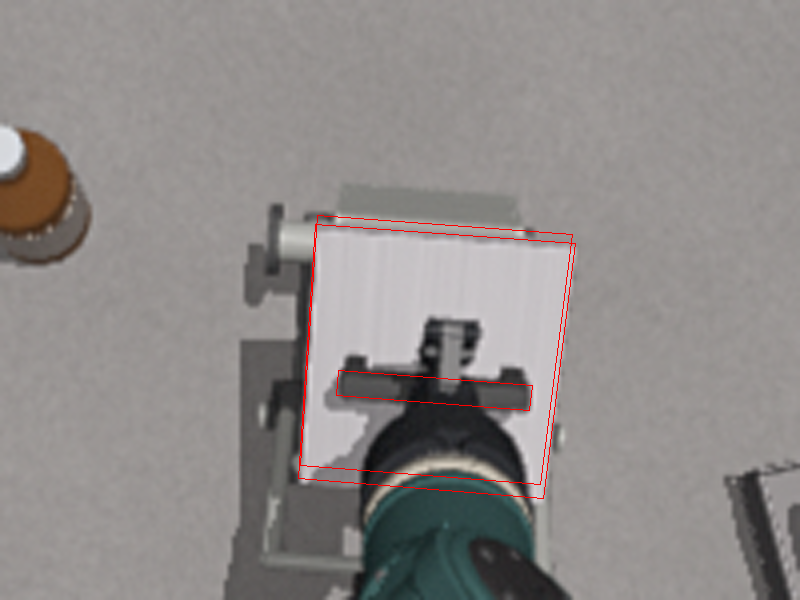

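Emit:
{"fn": "arm_command", "kwargs": {
  "offset": [
    [1, -15, 10],
    [1, -28.5, 35],
    [1, -28.5, 70],
    [1, -28.5, 105],
    [1, -28.5, 130],
    [1, -28.5, 138],
    [1, -28.5, 138],
    [1, -28.5, 138]
  ],
  "rot": [
    [-0.2, 0.2, 0],
    [-0.2, 0.2, 0],
    [-0.2, 0.2, 0],
    [-0.2, 0.2, 0],
    [-0.2, 0.2, 0],
    [-0.2, 0.2, 0],
    [-0.2, 0.2, 0],
    [-0.2, 0.2, 0]
  ]
}}

```text
time: 12.88
tcp_pos: [0.6166, 0.0482, 0.1662]
tcp_rot: [0.191, 0.711, 0.652, 0.18]
ft_force: [-0.6, 0.5, -4.9]
opening: 0.0123
```

```bash
python3 look.py 13;python3 -c "
from p import *
P=hp(0,0,.005-.0045);plan(P,RS)"
```

```text
[0.6166071  0.04822774 0.1661739 ] 0.012343008619375949 [-0.56061981  0.52680979 -4.92349249] [ 0.07671879  1.09627484 -0.02802254]
lidplate in housing (mm) [ 6.   2.9 37. ] rot deg [-0.43  0.33  0.15]
offset [-3.2, -6.4, 32.2] rot [0.5, -0.3, -0.1] alt [-0.5, -0.7, 179.9]
```

View pics/s13.png

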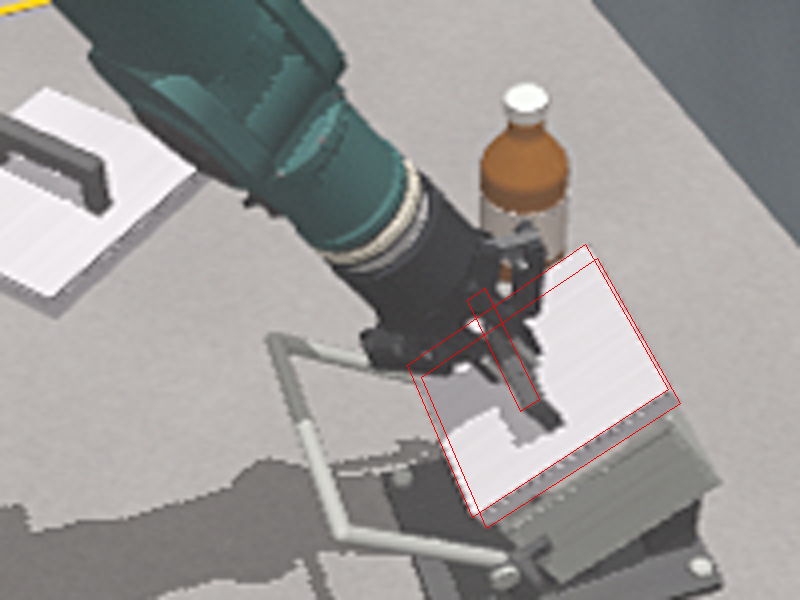

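View pics/t13.png

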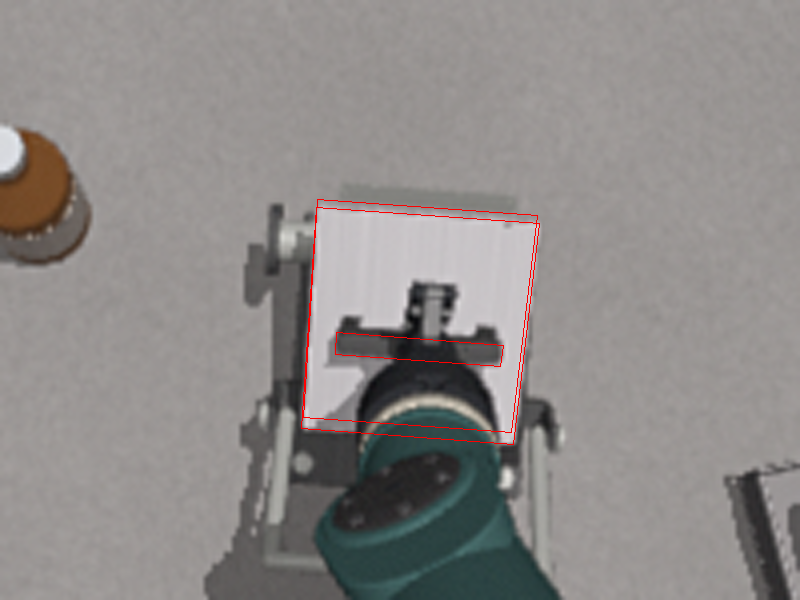

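Emit:
{"fn": "arm_command", "kwargs": {
  "offset": [
    [-3, -6, 8],
    [-3, -6, 12],
    [-3, -6, 12],
    [-3, -6, 12]
  ],
  "rot": [
    [0.4, -0.3, -0.1],
    [0.4, -0.3, -0.1],
    [0.4, -0.3, -0.1],
    [0.4, -0.3, -0.1]
  ]
}}

```text
time: 13.48
tcp_pos: [0.6173, 0.0455, 0.1526]
tcp_rot: [0.191, 0.711, 0.653, 0.175]
ft_force: [-0.1, -0.4, -5.0]
opening: 0.0122
```

```bash
python3 look.py 14;python3 -c "
from p import *
P=hp(0,0,.005-.0045);plan(P,RS)"
```

```text
[0.61729003 0.04545386 0.15258447] 0.012206732921548924 [-0.13704886 -0.37086085 -4.9509119 ] [ 0.05001934  1.04894499 -0.0287439 ]
lidplate in housing (mm) [ 0.1  0.2 24.8] rot deg [-0.04  0.01  0.03]
offset [-0.2, -0.0, 19.8] rot [0.0, -0.0, -0.0] alt [-0.0, -0.1, 180.0]
```

View pics/t14.png

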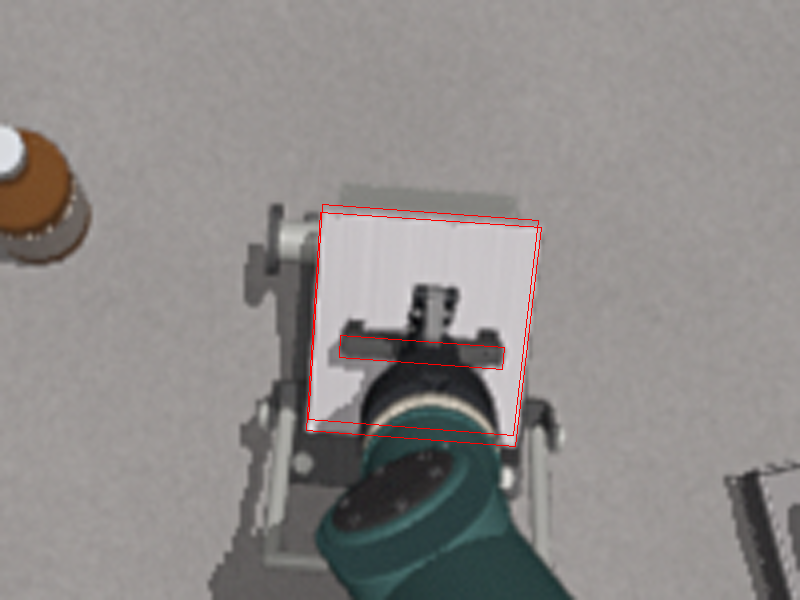

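Emit:
{"fn": "arm_command", "kwargs": {
  "offset": [
    [0, 0, 5],
    [0, 0, 10],
    [0, 0, 14],
    [0, 0, 17],
    [0, 0, 19],
    [0, 0, 19],
    [0, 0, 19]
  ],
  "rot": [
    [0, 0, 0],
    [0, 0, 0],
    [0, 0, 0],
    [0, 0, 0],
    [0, 0, 0],
    [0, 0, 0],
    [0, 0, 0]
  ]
}}

```text
time: 14.45
tcp_pos: [0.6265, 0.0445, 0.1358]
tcp_rot: [0.191, 0.712, 0.653, 0.175]
ft_force: [-0.2, 0.5, -5.0]
opening: 0.0122
```

```bash
python3 look.py 15
```

```text
[0.6265033  0.04453307 0.13578619] 0.012226786416153138 [-0.17177725  0.45526995 -4.97175815] [0.12136571 1.04072826 0.0434245 ]
lidplate in housing (mm) [-0.3  0.1  5.6] rot deg [-0.01 -0.    0.02]
```

View pics/s15.png

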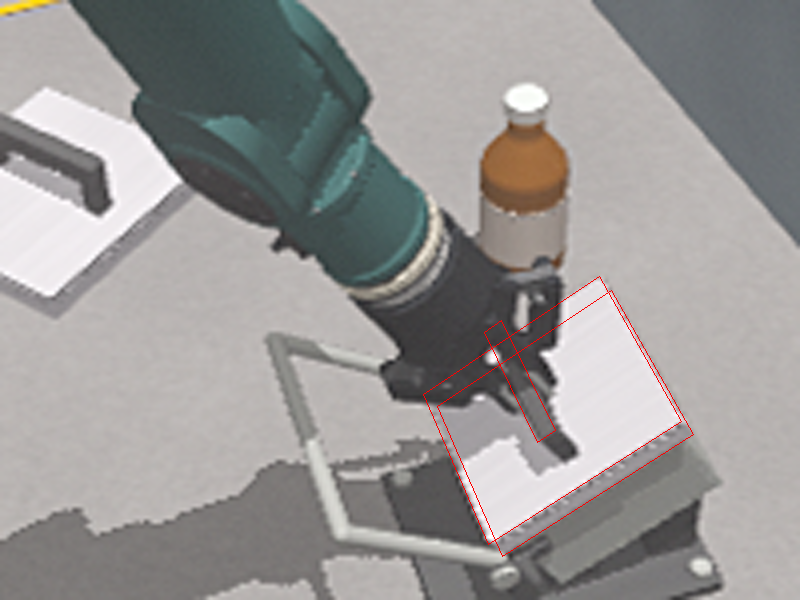

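Emit:
{"fn": "arm_command", "kwargs": {
  "offset": [
    [0, 0, 2],
    [0, 0, 4],
    [0, 0, 5],
    [0, 0, 6],
    [0, 0, 6]
  ],
  "rot": [
    [0, 0, 0],
    [0, 0, 0],
    [0, 0, 0],
    [0, 0, 0],
    [0, 0, 0]
  ]
}}

```text
time: 15.18
tcp_pos: [0.6292, 0.0443, 0.131]
tcp_rot: [0.191, 0.711, 0.653, 0.175]
ft_force: [-4.7, 0.2, 1.7]
opening: 0.0126
```

```bash
python3 look.py 16
```

```text
[0.62919588 0.04429018 0.13095649] 0.012642264854558789 [-4.73294869  0.23223074  1.72697447] [-0.02483942  1.13279888 -0.12834071]
lidplate in housing (mm) [-0.4  0.1  0. ] rot deg [-0.03  0.    0.02]
```

Emit:
{"fn": "arm_command", "kwargs": {
  "offset": [
    [0, 0, 1],
    [0, 0, 1.5],
    [0, 0, 1.5]
  ],
  "rot": [
    [0, 0, 0],
    [0, 0, 0],
    [0, 0, 0]
  ]
}}

```text
time: 15.65
tcp_pos: [0.6293, 0.0443, 0.131]
tcp_rot: [0.191, 0.711, 0.653, 0.176]
ft_force: [-13.8, -0.8, 18.0]
opening: 0.0125
```

```bash
python3 look.py 17
```

```text
[0.62926701 0.04432899 0.13095695] 0.012452742556753018 [-13.78383452  -0.81063329  17.99671589] [-0.24377693  1.30144143 -0.26589427]
lidplate in housing (mm) [-0.3  0.1  0. ] rot deg [-0.11  0.01  0.  ]
```

View pics/s17.png

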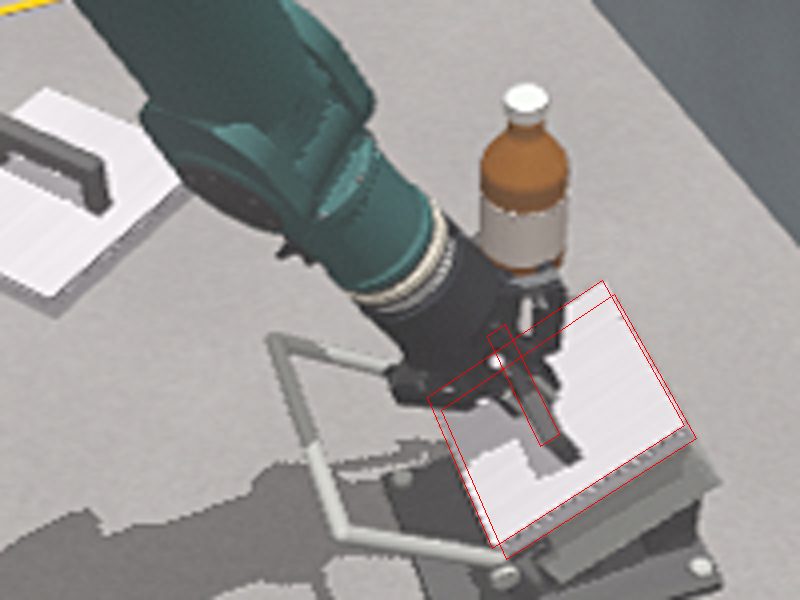

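View pics/t17.png

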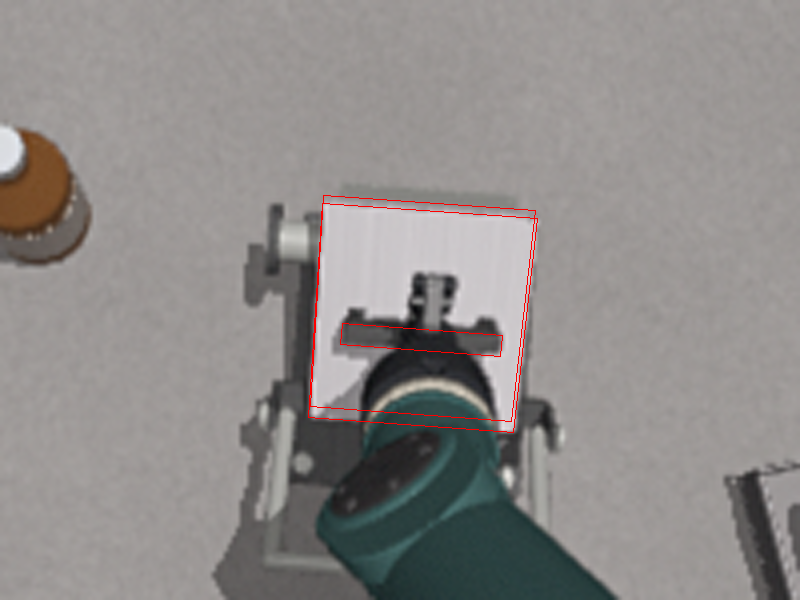

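Emit:
{"fn": "arm_command", "kwargs": {
  "offset": [
    [0, 0, -1.5],
    [0, 0, -1.5],
    [0, 0, -1.5],
    [0, 0, -1.5],
    [0, 0, -1.5]
  ],
  "rot": [
    [0, 0, 0],
    [0, 0, 0],
    [0, 0, 0],
    [0, 0, 0],
    [0, 0, 0]
  ],
  "gripper": 60
}}

```text
time: 16.38
tcp_pos: [0.6296, 0.0443, 0.1304]
tcp_rot: [0.191, 0.712, 0.653, 0.175]
ft_force: [0.1, 0.7, -0.5]
opening: 0.0511
```

Emit:
{"fn": "arm_command", "kwargs": {
  "offset": [
    [0, 0, -15],
    [0, 0, -40],
    [0, 0, -80],
    [0, 0, -120],
    [0, 0, -160],
    [0, 0, -200],
    [0, 0, -200]
  ],
  "rot": [
    [0, 0, 0],
    [0, 0, 0],
    [0, 0, 0],
    [0, 0, 0],
    [0, 0, 0],
    [0, 0, 0],
    [0, 0, 0]
  ]
}}

```text
time: 17.25
tcp_pos: [0.5295, 0.0533, 0.3068]
tcp_rot: [0.192, 0.711, 0.653, 0.177]
ft_force: [0.8, -0.2, 0.4]
opening: 0.0514
```

```bash
python3 - <<'E'
from p import *
print(state()[0],state()[2]["ft_force"],state()[2]["opening"])
def G():
    out=segs(H,hy,1.99,[5,5],0)[2:3]
    for zz,a,b in((-.014,.073,.068),(.005,.073,.068),(.044,.007,.05)):
        out.append(np.array([hp(x*a,y*b,zz) for x,y in C4[[0,1,2,3,0]]]))
    return out
draw("side","s18.png",G(),(130,300,170,370),4)
draw("top","t18.png",G(),(140,290,220,380),4)
E
```

```text
[0.52949454 0.05330008 0.30676684] [ 0.77327687 -0.1822208   0.40183297] 0.051388900314541026
```

View pics/s18.png

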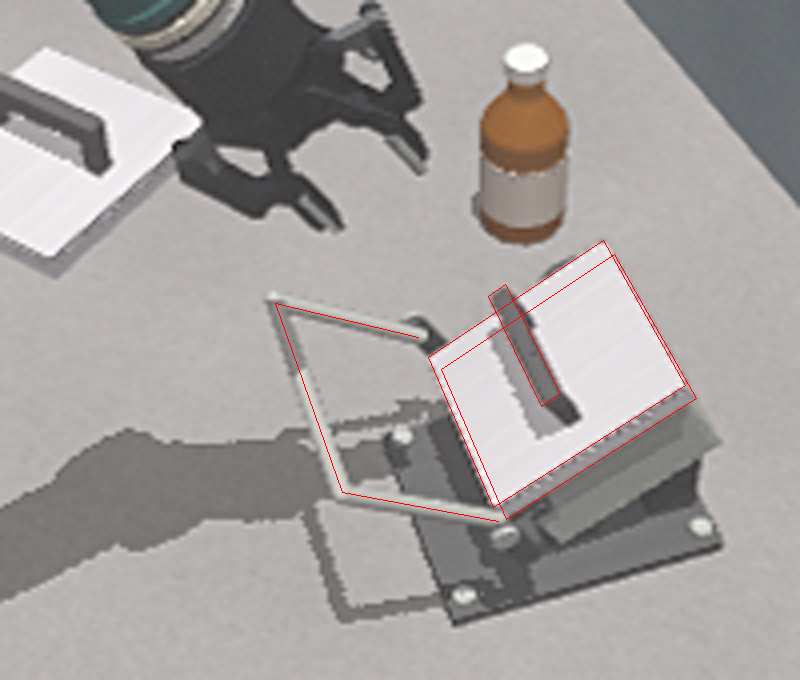

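View pics/t18.png

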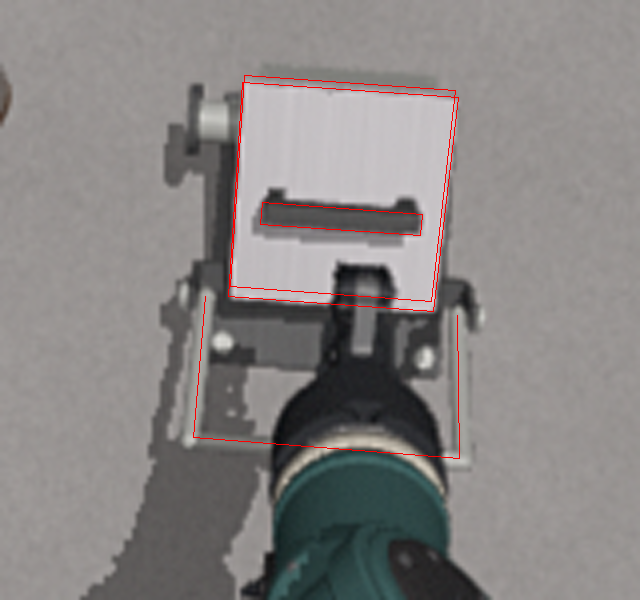

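```bash
cat >> p.py <<'E'
RV=Rtool([np.cos(hy),np.sin(hy),0],[0,0,-1])
B=.023
def bar(th,y=0): return hp(-.072+.12*np.cos(th),y,.011+.12*np.sin(th))
E
python3 - <<'E'
from p import *
for th in (2.0,): print(bar(th))
b=bar(2.0)
plan(b+[0,0,-.019-B+.09],RV)
plan(b+[0,0,-.019-B],RV)
E
```

```text
[0.46223916 0.05846406 0.17805443]
offset [-0.2, -98.6, 34.7] rot [30.2, -0.0, -0.0] alt [-0.1, -46.9, 173.7]
offset [-0.3, -143.9, 112.5] rot [30.2, -0.0, -0.0] alt [-0.1, -46.9, 173.7]
```

Emit:
{"fn": "arm_command", "kwargs": {
  "offset": [
    [0, -20, -5],
    [0, -45, -5],
    [0, -70, 0],
    [0, -90, 10],
    [0, -98, 25],
    [0, -98.5, 35],
    [0, -98.5, 35],
    [0, -98.5, 35]
  ],
  "rot": [
    [6, 0, 0],
    [13, 0, 0],
    [20, 0, 0],
    [26, 0, 0],
    [30, 0, 0],
    [30.2, 0, 0],
    [30.2, 0, 0],
    [30.2, 0, 0]
  ]
}}

```text
time: 18.35
tcp_pos: [0.4619, 0.0586, 0.2243]
tcp_rot: [-0.001, 0.736, 0.676, -0.001]
ft_force: [0.4, 0.1, -0.6]
opening: 0.0513
```

```bash
python3 - <<'E'
from p import *
print(state()[0],state()[2]["ft_force"],state()[2]["opening"])
b=bar(2.0);plan(b+[0,0,-.019-B],RV)
snap("side","s19.png",(120,270,170,370),4)
E
```

```text
[0.46185364 0.0586374  0.22429245] [ 0.38621467  0.06608049 -0.56016073] 0.05130479380350863
offset [-0.1, 0.7, 88.2] rot [-0.2, 0.0, 0.0] alt [-0.0, -0.3, -180.0]
```

View pics/s19.png

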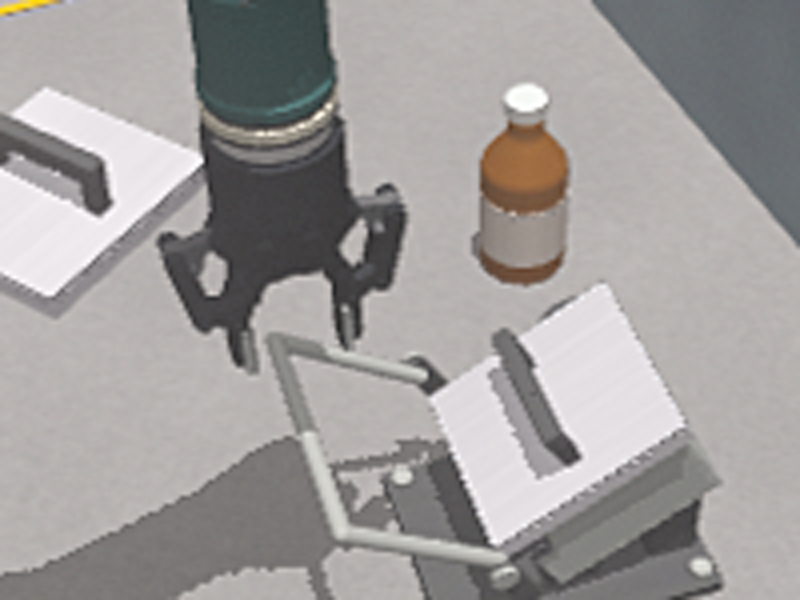

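Emit:
{"fn": "arm_command", "kwargs": {
  "offset": [
    [0, 0.5, 20],
    [0, 0.5, 50],
    [0, 0.5, 75],
    [0, 0.5, 86],
    [0, 0.5, 86]
  ],
  "rot": [
    [0, 0, 0],
    [0, 0, 0],
    [0, 0, 0],
    [0, 0, 0],
    [0, 0, 0]
  ]
}}

```text
time: 19.02
tcp_pos: [0.4623, 0.0586, 0.1382]
tcp_rot: [-0.001, 0.737, 0.676, -0.001]
ft_force: [-0.1, -0.3, -0.2]
opening: 0.0513
```

```bash
python3 - <<'E'
from p import *
print(state()[0],state()[2]["ft_force"],state()[2]["opening"])
b=bar(2.0)
for th in (2.0,1.85,1.7,1.55,1.4,1.25,1.1,1.0,.9,.8): print(th);plan(bar(th)+[0,0,-.019-B],RV)
snap("side","s20.png",(120,270,170,370),4)
E
```

```text
[0.46225816 0.05863334 0.13821514] [-0.11387422 -0.27572384 -0.19681144] 0.05132036994137786
2.0
offset [-0.2, 0.0, 2.2] rot [-0.2, -0.0, -0.0] alt [-0.0, 0.3, 180.0]
1.85
offset [-0.2, 11.4, -11.7] rot [-0.2, -0.0, -0.0] alt [-0.0, 0.3, 180.0]
1.7
offset [-0.2, 24.8, -23.7] rot [-0.2, -0.0, -0.0] alt [-0.0, 0.3, 180.0]
1.55
offset [-0.2, 39.8, -33.6] rot [-0.2, -0.0, -0.0] alt [-0.0, 0.3, 180.0]
1.4
offset [-0.2, 56.2, -41.1] rot [-0.2, -0.0, -0.0] alt [-0.0, 0.3, 180.0]
1.25
offset [-0.2, 73.5, -46.1] rot [-0.2, -0.0, -0.0] alt [-0.0, 0.3, 180.0]
1.1
offset [-0.2, 91.3, -48.5] rot [-0.2, -0.0, -0.0] alt [-0.0, 0.3, 180.0]
1.0
offset [-0.2, 103.3, -48.6] rot [-0.2, -0.0, -0.0] alt [-0.0, 0.3, 180.0]
0.9
offset [-0.2, 115.2, -47.5] rot [-0.2, -0.0, -0.0] alt [-0.0, 0.3, 180.0]
0.8
offset [-0.2, 127.0, -45.2] rot [-0.2, -0.0, -0.0] alt [-0.0, 0.3, 180.0]
```

View pics/s20.png

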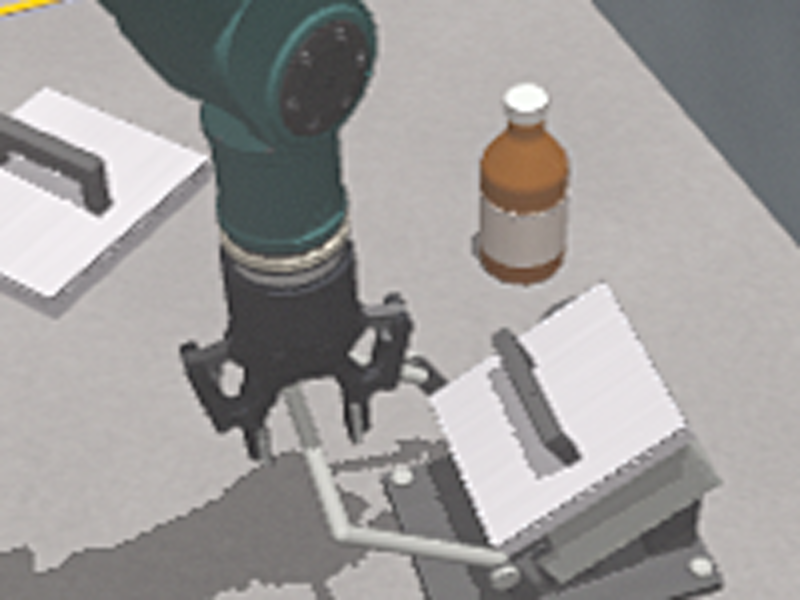

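Emit:
{"fn": "arm_command", "kwargs": {
  "offset": [
    [0, 0, 0],
    [0, 0, 0],
    [0, 0, 0],
    [0, 4, -4],
    [0, 11, -11],
    [0, 18, -18],
    [0, 25, -24],
    [0, 32, -29],
    [0, 40, -33],
    [0, 48, -38]
  ],
  "rot": [
    [0, 0, 0],
    [0, 0, 0],
    [0, 0, 0],
    [0, 0, 0],
    [0, 0, 0],
    [0, 0, 0],
    [0, 0, 0],
    [0, 0, 0],
    [0, 0, 0],
    [0, 0, 0]
  ],
  "gripper": 28,
  "force": 40
}}

```text
time: 20.32
tcp_pos: [0.5025, 0.0546, 0.1755]
tcp_rot: [-0.006, 0.736, 0.677, -0.008]
ft_force: [-10.1, 0.8, 7.4]
opening: 0.0241
```

Emit:
{"fn": "arm_command", "kwargs": {
  "offset": [
    [0, 8, -3],
    [0, 17, -6],
    [0, 25, -8],
    [0, 34, -10],
    [0, 43, -11],
    [0, 52, -11],
    [0, 60, -10],
    [0, 68, -9],
    [0, 76, -8],
    [0, 76, -8]
  ],
  "rot": [
    [0, 0, 0],
    [0, 0, 0],
    [0, 0, 0],
    [0, 0, 0],
    [0, 0, 0],
    [0, 0, 0],
    [0, 0, 0],
    [0, 0, 0],
    [0, 0, 0],
    [0, 0, 0]
  ]
}}

```text
time: 21.58
tcp_pos: [0.5879, 0.0479, 0.1836]
tcp_rot: [-0.001, 0.737, 0.676, -0.0]
ft_force: [-0.3, 0.2, 0.5]
opening: 0.0239
```

```bash
python3 - <<'E'
from p import *
print(state()[0],state()[2]["ft_force"],state()[2]["opening"])
snap("side","s21.png",(120,270,170,370),4)
snap("top","t21.png",(140,290,220,380),4)
E
```

```text
[0.58793057 0.04789092 0.18357287] [-0.33724619  0.23001498  0.4768115 ] 0.023907446799002873
```

View pics/s21.png

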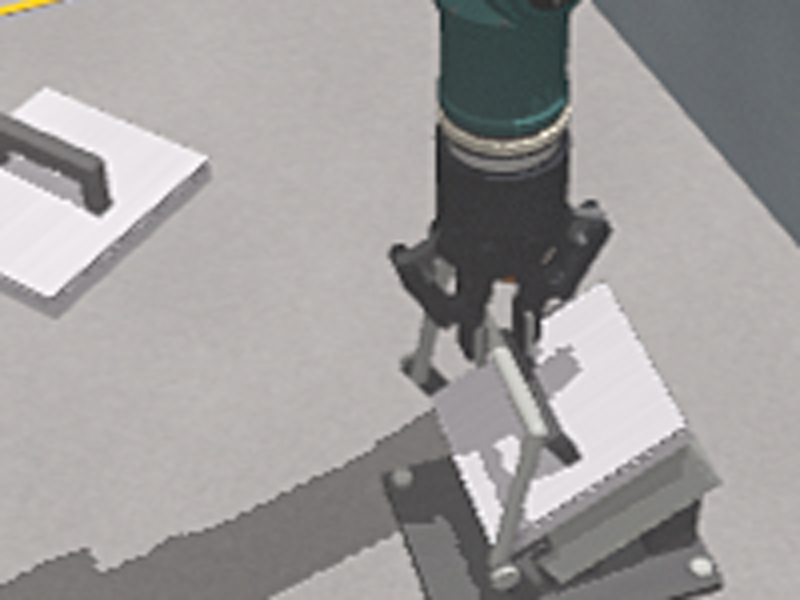

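View pics/t21.png

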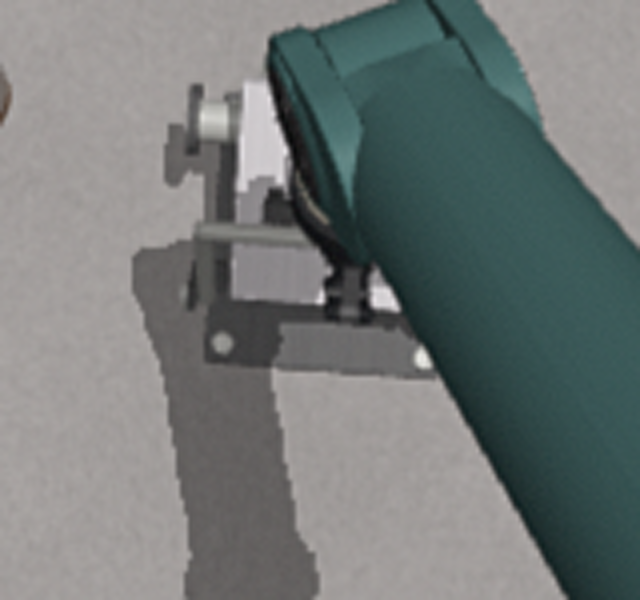

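Emit:
{"fn": "arm_command", "kwargs": {
  "offset": [
    [0, 0, -15],
    [0, 0, -40],
    [0, 0, -75],
    [0, 0, -90],
    [0, 0, -90]
  ],
  "rot": [
    [0, 0, 0],
    [0, 0, 0],
    [0, 0, 0],
    [0, 0, 0],
    [0, 0, 0]
  ]
}}

```text
time: 22.3
tcp_pos: [0.5874, 0.0481, 0.2752]
tcp_rot: [-0.0, 0.737, 0.676, 0.0]
ft_force: [-0.5, -0.4, 0.2]
opening: 0.024
```

```bash
python3 - <<'E'
from p import *
print(state()[0],state()[2]["ft_force"],state()[2]["opening"])
for th in np.arange(.7,1.1,.05): print(round(th,2),(proj("side",bar(th,-.083))[0]-[120,170]+.5)*4-.5,(proj("side",bar(th,.083))[0]-[120,170]+.5)*4-.5)
snap("side","s22.png",(120,270,170,370),4)
E
```

```text
[0.58739759 0.04810432 0.27523052] [-0.48241075 -0.36932243  0.16372772] 0.02400025554179179
0.7 [429.46951705 565.10350172] [246.09976965 473.13435852]
0.75 [429.77164871 556.13943094] [245.93252816 464.86801195]
0.8 [430.4312892  546.97061691] [246.11742184 456.43776079]
0.85 [431.44902568 537.62421717] [246.65622636 447.8683361 ]
0.9 [432.82409121 528.12842586] [247.54944098 439.18527609]
0.95 [434.55433983 518.51235122] [248.79626127 430.41481771]
1.0 [436.63623121 508.80588262] [250.39456016 421.58378054]
1.05 [439.06482516 499.03954847] [252.34087771 412.71944378]
1.1 [441.83378655 489.24436611] [254.63042003 403.84941748]
```

View pics/s22.png

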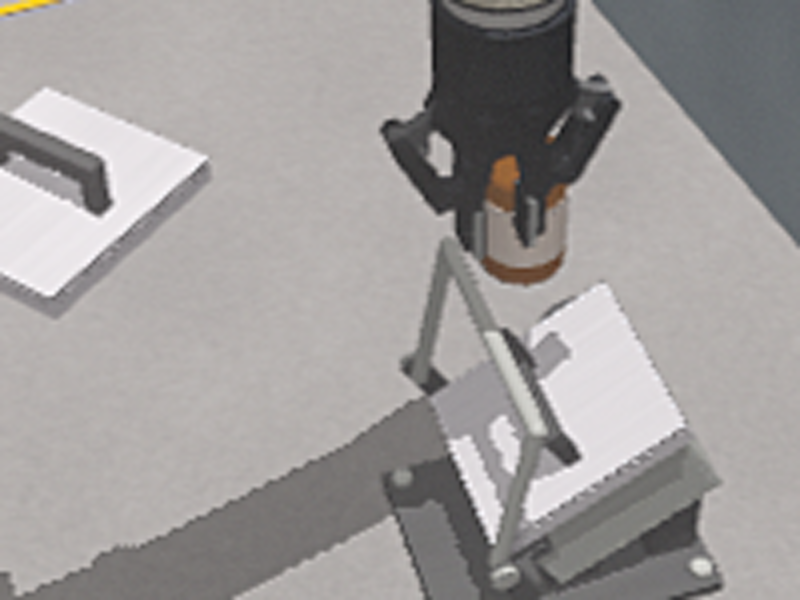

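```bash
cat >> p.py <<'E'
def tip(th,dx=.003,gap=0.0,y=0): # reported TCP for real tip on top of bar
    return bar(th,y)+RH@np.array([dx,0,.006+gap-B])
E
python3 - <<'E'
from p import *
print(bar(.85)); print(tip(.85,gap=.03)); plan(tip(.85,gap=.03),RS)
E
```

```text
[0.5831169  0.04816463 0.22620062]
[0.57922906 0.0484959  0.23895895]
offset [0.0, -7.1, 34.9] rot [-30.2, -0.0, -0.0] alt [-0.0, 46.8, 173.8]
```

Emit:
{"fn": "arm_command", "kwargs": {
  "offset": [
    [0, -2, -5],
    [0, -4, -5],
    [0, -6, -5],
    [0, -7, 5],
    [0, -7, 20],
    [0, -7, 33],
    [0, -7, 35],
    [0, -7, 35]
  ],
  "rot": [
    [-8, 0, 0],
    [-16, 0, 0],
    [-24, 0, 0],
    [-30, 0, 0],
    [-30.2, 0, 0],
    [-30.2, 0, 0],
    [-30.2, 0, 0],
    [-30.2, 0, 0]
  ],
  "gripper": 0
}}

```text
time: 23.35
tcp_pos: [0.5791, 0.0486, 0.2381]
tcp_rot: [0.19, 0.712, 0.653, 0.175]
ft_force: [-0.6, 0.1, -0.1]
opening: -0.0001
```

```bash
python3 - <<'E'
from p import *
print(state()[0],state()[2]["ft_force"],state()[2]["opening"])
plan(tip(.85,gap=.03),RS);
for th in (.85,.75,.65,.55,.45,.35,.25,.15,.05,0,-.02): print(th);plan(tip(th),RS)
p,R,_=state(); t=p-B*R[:,2]
draw("side","s23.png",[np.array([t-.011*R[:,0],t+.011*R[:,0]]),np.array([t-.013*R[:,1],t+.013*R[:,1]])],(120,270,170,370),4)
draw("top","t23.png",[np.array([t-.011*R[:,0],t+.011*R[:,0]]),np.array([t-.013*R[:,1],t+.013*R[:,1]])],(140,290,220,380),4)
E
```

```text
[0.57914063 0.04860025 0.23814134] [-0.55916133  0.082751   -0.13490669] -6.891532570494203e-05
offset [-0.1, 0.5, -0.7] rot [-0.1, 0.0, -0.0] alt [0.0, 0.1, 180.0]
0.85
offset [-0.1, 0.5, 29.3] rot [-0.1, 0.0, -0.0] alt [0.0, 0.1, 180.0]
0.75
offset [-0.1, 9.1, 37.7] rot [-0.1, 0.0, -0.0] alt [0.0, 0.1, 180.0]
0.65
offset [-0.1, 16.9, 46.9] rot [-0.1, 0.0, -0.0] alt [0.0, 0.1, 180.0]
0.55
offset [-0.1, 23.7, 56.7] rot [-0.1, 0.0, -0.0] alt [0.0, 0.1, 180.0]
0.45
offset [-0.1, 29.4, 67.3] rot [-0.1, 0.0, -0.0] alt [0.0, 0.1, 180.0]
0.35
offset [-0.1, 34.1, 78.3] rot [-0.1, 0.0, -0.0] alt [0.0, 0.1, 180.0]
0.25
offset [-0.1, 37.7, 89.8] rot [-0.1, 0.0, -0.0] alt [0.0, 0.1, 180.0]
0.15
offset [-0.1, 40.1, 101.5] rot [-0.1, 0.0, -0.0] alt [0.0, 0.1, 180.0]
0.05
offset [-0.1, 41.3, 113.4] rot [-0.1, 0.0, -0.0] alt [0.0, 0.1, 180.0]
0
offset [-0.1, 41.4, 119.4] rot [-0.1, 0.0, -0.0] alt [0.0, 0.1, 180.0]
-0.02
offset [-0.1, 41.4, 121.8] rot [-0.1, 0.0, -0.0] alt [0.0, 0.1, 180.0]
```

View pics/s23.png

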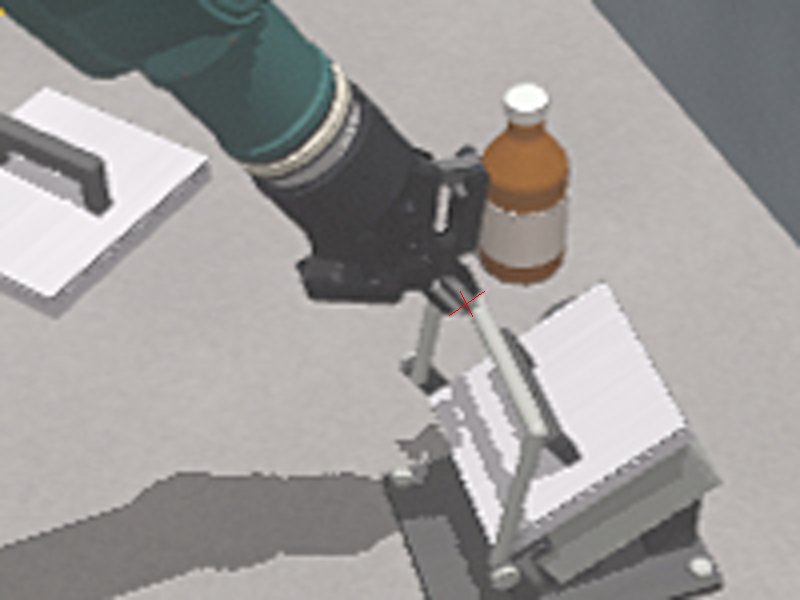

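View pics/t23.png

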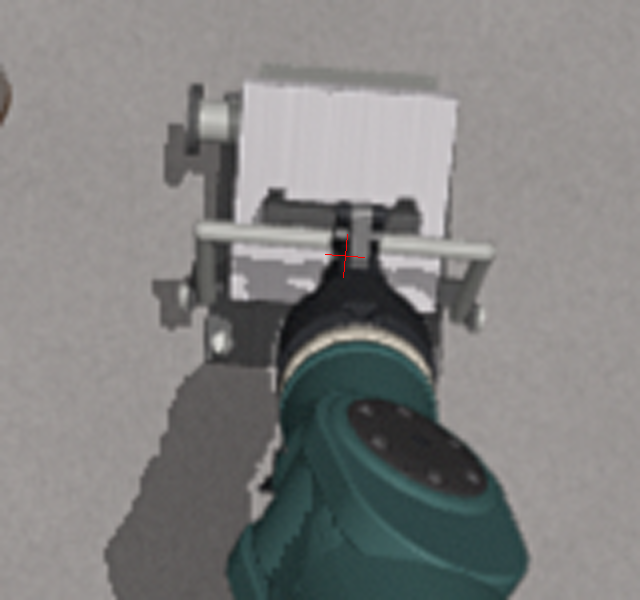

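```bash
python3 - <<'E'
from p import *
p,R,_=state(); t=p-B*R[:,2]
for a in(-.06,-.045,-.03,-.015):
  for y in(-.012,.012):
    print(a,y,[tuple(np.round(((proj("side",t+RH@[a,y,c])[0]-[120,170]+.5)*4-.5)[::-1]).astype(int)) for c in (0,.02,.03,.04,.05,.06,.08)])
E
```

```text
-0.06 -0.012 [(np.int64(392), np.int64(371)), (np.int64(375), np.int64(355)), (np.int64(366), np.int64(347)), (np.int64(357), np.int64(339)), (np.int64(348), np.int64(331)), (np.int64(338), np.int64(322)), (np.int64(320), np.int64(305))]
-0.06 0.012 [(np.int64(380), np.int64(343)), (np.int64(363), np.int64(327)), (np.int64(354), np.int64(319)), (np.int64(346), np.int64(311)), (np.int64(337), np.int64(303)), (np.int64(327), np.int64(294)), (np.int64(309), np.int64(277))]
-0.045 -0.012 [(np.int64(412), np.int64(357)), (np.int64(395), np.int64(341)), (np.int64(386), np.int64(333)), (np.int64(378), np.int64(325)), (np.int64(369), np.int64(316)), (np.int64(360), np.int64(308)), (np.int64(341), np.int64(290))]
-0.045 0.012 [(np.int64(400), np.int64(330)), (np.int64(383), np.int64(314)), (np.int64(375), np.int64(305)), (np.int64(366), np.int64(297)), (np.int64(357), np.int64(289)), (np.int64(348), np.int64(280)), (np.int64(329), np.int64(262))]
-0.03 -0.012 [(np.int64(432), np.int64(343)), (np.int64(416), np.int64(327)), (np.int64(407), np.int64(319)), (np.int64(398), np.int64(310)), (np.int64(390), np.int64(302)), (np.int64(381), np.int64(293)), (np.int64(362), np.int64(275))]
-0.03 0.012 [(np.int64(420), np.int64(316)), (np.int64(404), np.int64(300)), (np.int64(395), np.int64(291)), (np.int64(386), np.int64(283)), (np.int64(378), np.int64(274)), (np.int64(369), np.int64(266)), (np.int64(351), np.int64(248))]
-0.015 -0.012 [(np.int64(453), np.int64(329)), (np.int64(437), np.int64(313)), (np.int64(428), np.int64(305)), (np.int64(420), np.int64(296)), (np.int64(411), np.int64(287)), (np.int64(402), np.int64(279)), (np.int64(384), np.int64(260))]
-0.015 0.012 [(np.int64(440), np.int64(302)), (np.int64(424), np.int64(286)), (np.int64(416), np.int64(277)), (np.int64(407), np.int64(269)), (np.int64(398), np.int64(260)), (np.int64(390), np.int64(251)), (np.int64(372), np.int64(233))]
```

Emit:
{"fn": "arm_command", "kwargs": {
  "offset": [
    [0, 0, 12],
    [0, 0, 24],
    [0, 3, 31],
    [0, 9, 38],
    [0, 13, 42],
    [0, 17, 47],
    [0, 20, 52],
    [0, 24, 57],
    [0, 27, 62],
    [0, 29, 67]
  ],
  "rot": [
    [0, 0, 0],
    [0, 0, 0],
    [0, 0, 0],
    [0, 0, 0],
    [0, 0, 0],
    [0, 0, 0],
    [0, 0, 0],
    [0, 0, 0],
    [0, 0, 0],
    [0, 0, 0]
  ]
}}

```text
time: 24.7
tcp_pos: [0.6407, 0.0432, 0.1973]
tcp_rot: [0.192, 0.711, 0.652, 0.177]
ft_force: [1.4, -1.4, 6.6]
opening: -0.0002
```

```bash
python3 - <<'E'
from p import *
print(state()[0],state()[2]["ft_force"],state()[2]["opening"])
for th in (.45,.35,.25,.15,.05,0,-.02): print(th);plan(tip(th),RS)
for th in (.35,.4,.45,.5,.55,.6): print(th,(proj("side",bar(th,-.083))[0]-[120,170]+.5)*4-.5)
snap("side","s24.png",(120,270,170,370),4)
snap("top","t24.png",(140,290,220,380),4)
E
```

```text
[0.64072231 0.04323882 0.19730461] [ 1.3664287  -1.42215697  6.57378962] -0.0001569867573380292
0.45
offset [0.0, -3.8, 1.0] rot [0.3, -0.0, -0.1] alt [-0.1, -0.4, 179.9]
0.35
offset [0.0, 0.8, 12.1] rot [0.3, -0.0, -0.1] alt [-0.1, -0.4, 179.9]
0.25
offset [0.0, 4.3, 23.6] rot [0.3, -0.0, -0.1] alt [-0.1, -0.4, 179.9]
0.15
offset [0.0, 6.7, 35.3] rot [0.3, -0.0, -0.1] alt [-0.1, -0.4, 179.9]
0.05
offset [-0.0, 7.8, 47.3] rot [0.3, -0.0, -0.1] alt [-0.1, -0.4, 179.9]
0
offset [-0.0, 7.9, 53.3] rot [0.3, -0.0, -0.1] alt [-0.1, -0.4, 179.9]
-0.02
offset [-0.0, 7.9, 55.7] rot [0.3, -0.0, -0.1] alt [-0.1, -0.4, 179.9]
0.35 [437.05032741 620.10147588]
0.4 [434.97107344 613.22363138]
0.45 [433.21107962 605.98777657]
0.5 [431.77906106 598.4113846 ]
0.55 [430.68275943 590.51348411]
0.6 [429.92887238 582.31462301]
```

View pics/s24.png

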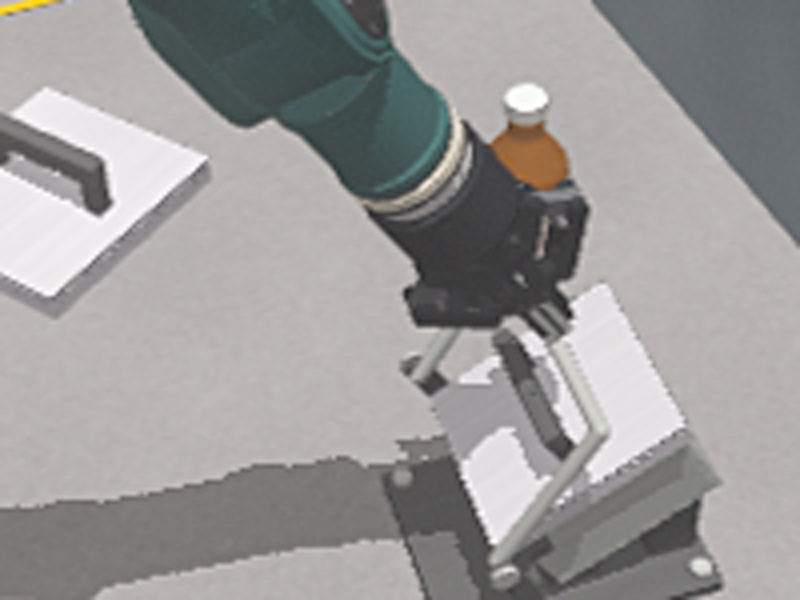

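View pics/t24.png

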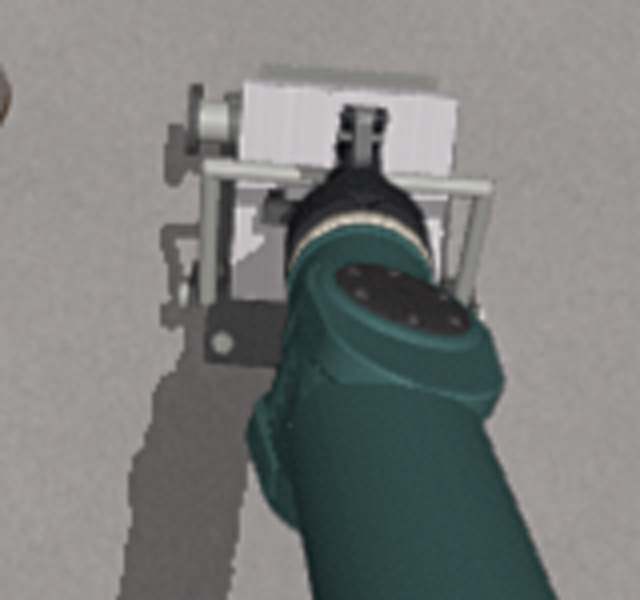

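Emit:
{"fn": "arm_command", "kwargs": {
  "offset": [
    [0, -1, 6],
    [0, 0, 12],
    [0, 1, 18],
    [0, 3, 24],
    [0, 4, 30],
    [0, 5, 36],
    [0, 6, 42],
    [0, 6, 47],
    [0, 6, 51],
    [0, 6, 51]
  ],
  "rot": [
    [0.3, 0, 0],
    [0.3, 0, 0],
    [0.3, 0, 0],
    [0.3, 0, 0],
    [0.3, 0, 0],
    [0.3, 0, 0],
    [0.3, 0, 0],
    [0.3, 0, 0],
    [0.3, 0, 0],
    [0.3, 0, 0]
  ]
}}

```text
time: 26.05
tcp_pos: [0.6764, 0.0404, 0.1594]
tcp_rot: [0.193, 0.712, 0.652, 0.178]
ft_force: [0.4, 0.5, 3.1]
opening: -0.0001
```

```bash
python3 - <<'E'
from p import *
print(state()[0],state()[2]["ft_force"],state()[2]["opening"])
for th in (.05,0,-.02): print(th);plan(tip(th),RS)
for th in (0,.05,.1): print(th,(proj("side",bar(th,-.083))[0]-[120,170]+.5)*4-.5)
snap("side","s25.png",(120,270,170,370),4)
E
```

```text
[0.67638928 0.04036839 0.15942017] [0.40706688 0.53189552 3.10260246] -6.958925064133165e-05
0.05
offset [-0.2, -4.0, -3.5] rot [0.4, 0.0, -0.1] alt [0.0, -0.7, 179.9]
0
offset [-0.2, -3.9, 2.5] rot [0.4, 0.0, -0.1] alt [0.0, -0.7, 179.9]
-0.02
offset [-0.2, -3.9, 4.9] rot [0.4, 0.0, -0.1] alt [0.0, -0.7, 179.9]
0 [459.64258006 657.08693562]
0.05 [455.63849364 653.07150438]
0.1 [451.87174513 648.6199381 ]
```

View pics/s25.png

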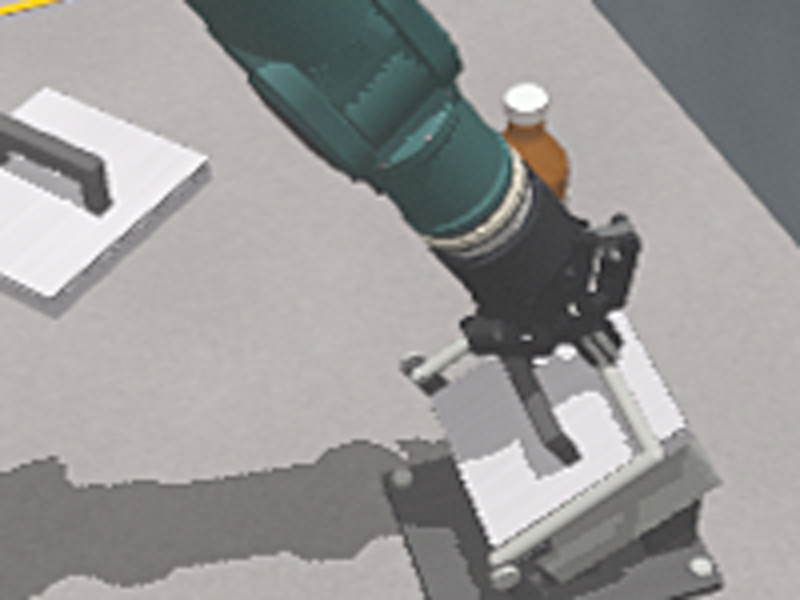

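Nearly down (about 0.03–0.05 rad left). Pressing gently until the force shows the stop.

Emit:
{"fn": "arm_command", "kwargs": {
  "offset": [
    [0, -3, 1.5],
    [0, -3, 3],
    [0, -3, 4],
    [0, -3, 4]
  ],
  "rot": [
    [0, 0, 0],
    [0, 0, 0],
    [0, 0, 0],
    [0, 0, 0]
  ]
}}

```text
time: 26.6
tcp_pos: [0.6669, 0.0413, 0.1487]
tcp_rot: [0.188, 0.712, 0.654, 0.173]
ft_force: [-2.6, -0.7, 3.8]
opening: -0.0001
```

```bash
python3 - <<'E'
from p import *
print(state()[0],state()[2]["ft_force"],state()[2]["qpos"])
for th in (0.05,0,-.02): print(th);plan(tip(th),RS)
snap("side","s26.png",(180,260,250,350),8)
snap("top","t26.png",(140,240,250,350),6)
E
```

```text
[0.66691721 0.04127415 0.14866611] [-2.59984084 -0.73004752  3.79010624] [-0.23158447  0.47605492  0.04418986  2.18003585  1.6843537   0.11821069
 -1.93759391]
0.05
offset [-0.2, 9.5, -8.1] rot [-0.4, -0.0, -0.0] alt [-0.0, 0.6, 180.0]
0
offset [-0.2, 9.7, -2.1] rot [-0.4, -0.0, -0.0] alt [-0.0, 0.6, 180.0]
-0.02
offset [-0.2, 9.7, 0.3] rot [-0.4, -0.0, -0.0] alt [-0.0, 0.6, 180.0]
```

View pics/s26.png

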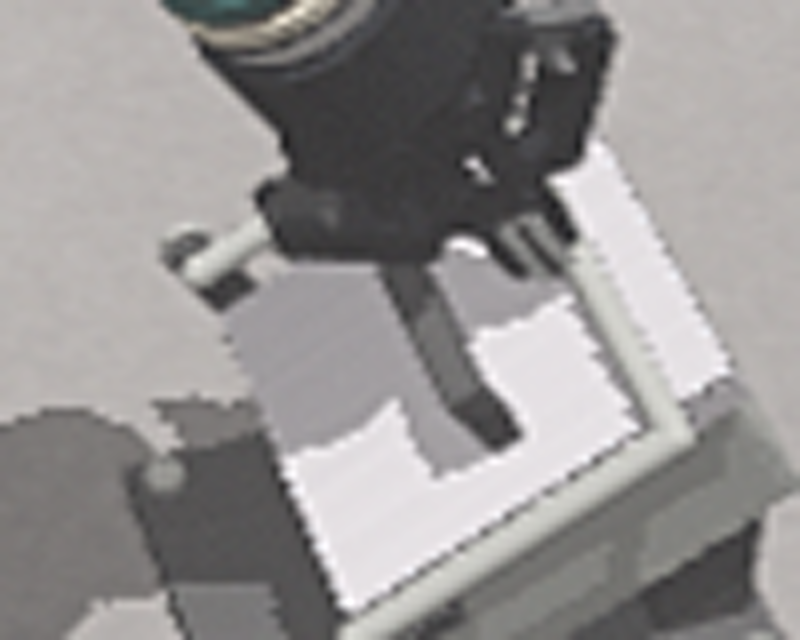

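View pics/t26.png

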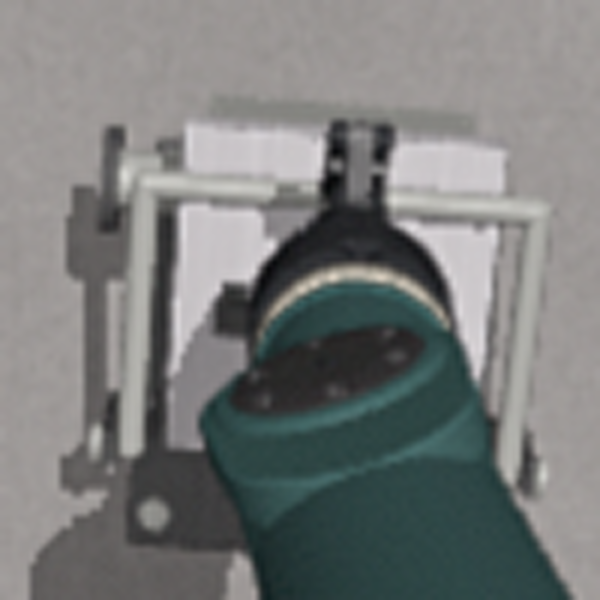

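Emit:
{"fn": "arm_command", "kwargs": {
  "offset": [
    [0, 0, -10],
    [0, 0, -25],
    [0, 0, -45],
    [0, 0, -60],
    [0, 0, -60]
  ],
  "rot": [
    [0, 0, 0],
    [0, 0, 0],
    [3, 0, 0],
    [6, 0, 0],
    [8, 0, 0]
  ]
}}

```text
time: 27.32
tcp_pos: [0.6379, 0.0437, 0.2022]
tcp_rot: [0.138, 0.724, 0.664, 0.128]
ft_force: [0.7, -0.2, -0.3]
opening: 0.0002
```

```bash
python3 - <<'E'
from p import *
p,R,s=state(); print(p,s["ft_force"],s["qpos"])
def G(th):
    return segs(H,hy,th,[5,5],0)[2:3]
draw("side","s27.png",G(0),(180,260,250,350),8)
draw("side","s27b.png",G(0.05),(180,260,250,350),8)
t=bar(0)+[0,0,.006-B+.03]; plan(t,RV)
E
```

```text
[0.63789493 0.04369485 0.20221878] [ 0.67799927 -0.20567919 -0.2922144 ] [ 0.13529993  0.39814294 -0.42151429  2.08331705  0.71994477  0.41836189
 -0.93833765]
offset [0.6, 14.3, 27.9] rot [21.8, -0.1, -0.2] alt [-0.2, -34.0, 176.6]
```

View pics/s27.png

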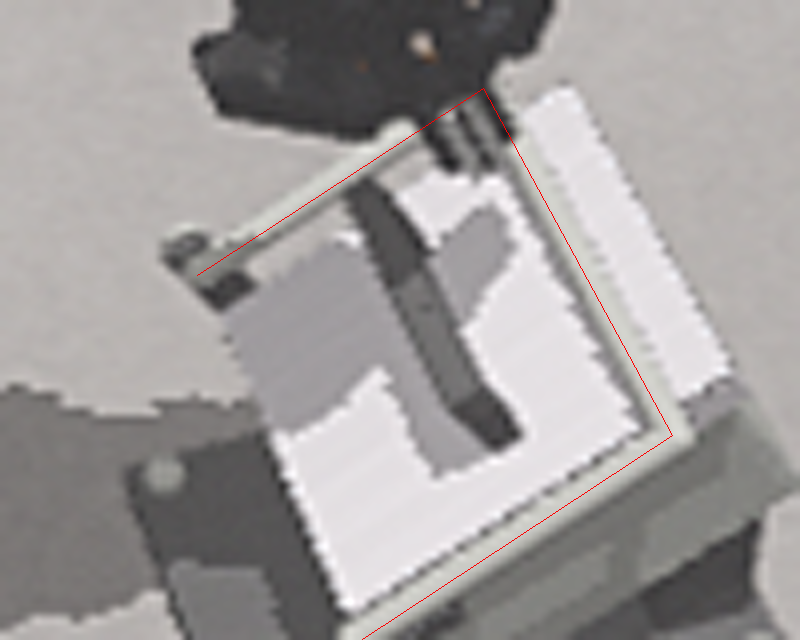

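View pics/s27b.png

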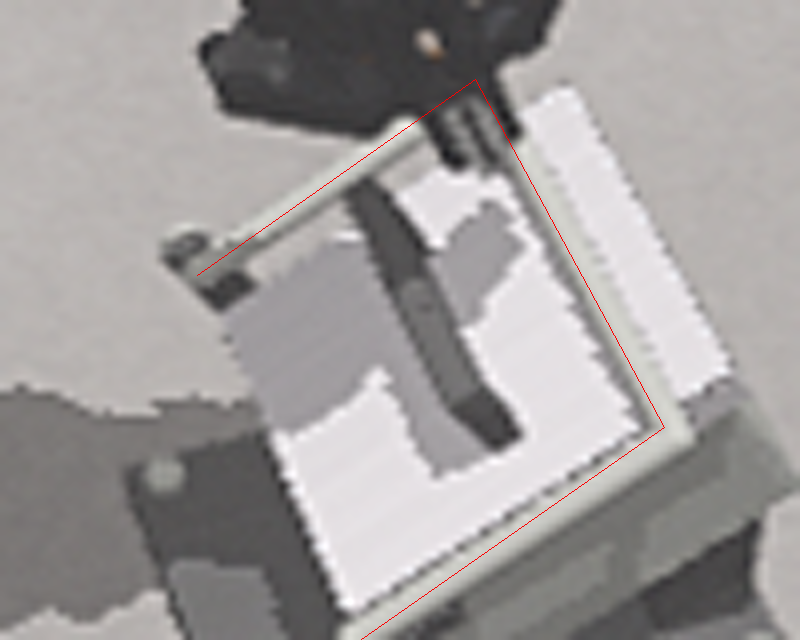

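Emit:
{"fn": "arm_command", "kwargs": {
  "offset": [
    [0, 4, -5],
    [0, 10, 0],
    [0, 17, 15],
    [0, 18, 28],
    [0, 18, 28],
    [0, 18, 28]
  ],
  "rot": [
    [8, 0, 0],
    [16, 0, 0],
    [21.8, 0, 0],
    [21.8, 0, 0],
    [21.8, 0, 0],
    [21.8, 0, 0]
  ]
}}

```text
time: 28.18
tcp_pos: [0.6634, 0.0419, 0.1816]
tcp_rot: [-0.001, 0.736, 0.677, -0.001]
ft_force: [-0.3, 0.1, -0.1]
opening: 0.0001
```

```bash
python3 - <<'E'
from p import *
p,R,s=state(); print(p,s["ft_force"],s["qpos"])
t=bar(0)+[0.003,0,.006-B]; plan(t,RV)
snap("side","s28.png",(150,260,220,360),5)
snap("top","t28.png",(140,240,250,350),6)
E
```

```text
[0.66338184 0.04187992 0.18155977] [-0.25051888  0.09704217 -0.13527111] [ 0.26781724  0.60668797 -0.59860984  1.7515372   0.41727098  0.9162813
 -0.59105344]
offset [-0.3, 3.0, 30.0] rot [-0.2, 0.1, 0.1] alt [-0.1, -0.2, -179.9]
```

View pics/s28.png

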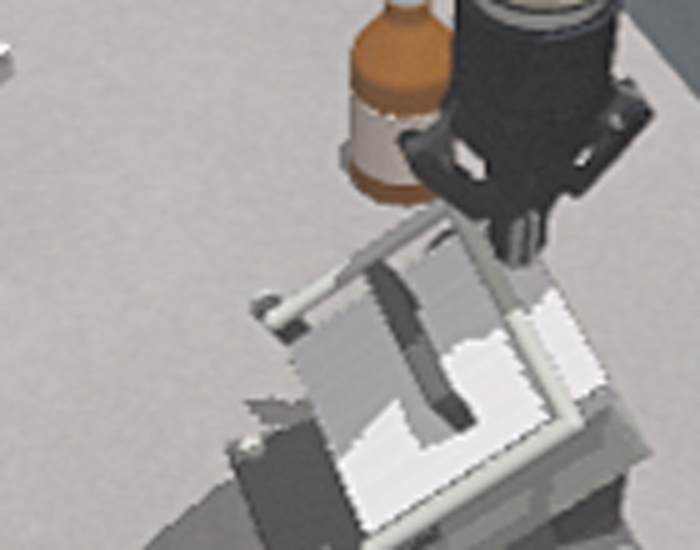

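Emit:
{"fn": "arm_command", "kwargs": {
  "offset": [
    [0, 2, 12],
    [0, 3, 22],
    [0, 3, 26],
    [0, 3, 28],
    [0, 3, 29],
    [0, 3, 29]
  ],
  "rot": [
    [0, 0, 0],
    [0, 0, 0],
    [0, 0, 0],
    [0, 0, 0],
    [0, 0, 0],
    [0, 0, 0]
  ]
}}

```text
time: 29.02
tcp_pos: [0.6682, 0.0411, 0.153]
tcp_rot: [-0.001, 0.737, 0.676, -0.0]
ft_force: [-0.5, 0.4, 0.9]
opening: 0.0001
```

Emit:
{"fn": "arm_command", "kwargs": {
  "offset": [
    [0, 0, 1],
    [0, 0, 2],
    [0, 0, 3],
    [0, 0, 3]
  ],
  "rot": [
    [0, 0, 0],
    [0, 0, 0],
    [0, 0, 0],
    [0, 0, 0]
  ]
}}

```text
time: 29.52
tcp_pos: [0.668, 0.0409, 0.1498]
tcp_rot: [-0.001, 0.737, 0.676, -0.001]
ft_force: [0.3, 0.4, -0.1]
opening: 0.0001
```

```bash
python3 - <<'E'
from p import *
snap("side","s29.png",(150,260,220,360),5)
E
```

```text
(no output)
```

View pics/s29.png

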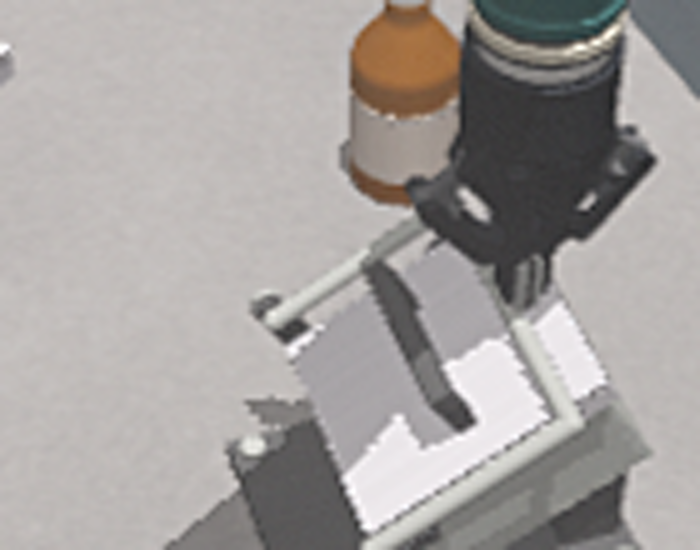

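Emit:
{"fn": "arm_command", "kwargs": {
  "offset": [
    [0, 0, 1],
    [0, 0, 2],
    [0, 0, 3],
    [0, 0, 3]
  ],
  "rot": [
    [0, 0, 0],
    [0, 0, 0],
    [0, 0, 0],
    [0, 0, 0]
  ]
}}

```text
time: 30.08
tcp_pos: [0.6683, 0.041, 0.1493]
tcp_rot: [-0.0, 0.737, 0.676, -0.001]
ft_force: [-4.8, -1.7, 12.1]
opening: -0.0002
```

Emit:
{"fn": "arm_command", "kwargs": {
  "offset": [
    [0, 0, 1],
    [0, 0, 2],
    [0, 0, 2]
  ],
  "rot": [
    [0, 0, 0],
    [0, 0, 0],
    [0, 0, 0]
  ]
}}

```text
time: 30.45
tcp_pos: [0.6684, 0.041, 0.1491]
tcp_rot: [0.0, 0.737, 0.676, -0.001]
ft_force: [-5.9, -3.1, 20.1]
opening: 0.0
```

```bash
python3 - <<'E'
from p import *
snap("side","s30.png",(180,260,250,350),8)
snap("top","t30.png",(140,240,250,350),6)
E
```

```text
(no output)
```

View pics/s30.png

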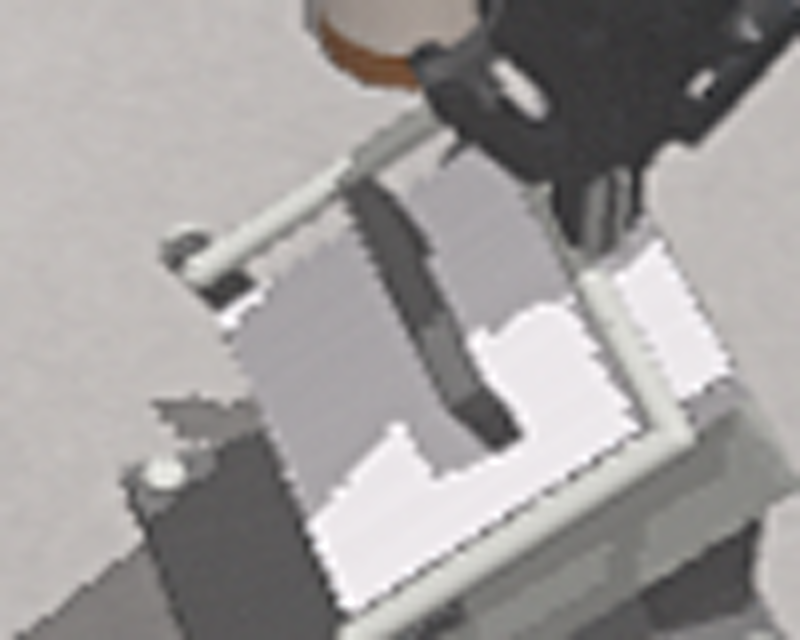

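View pics/t30.png

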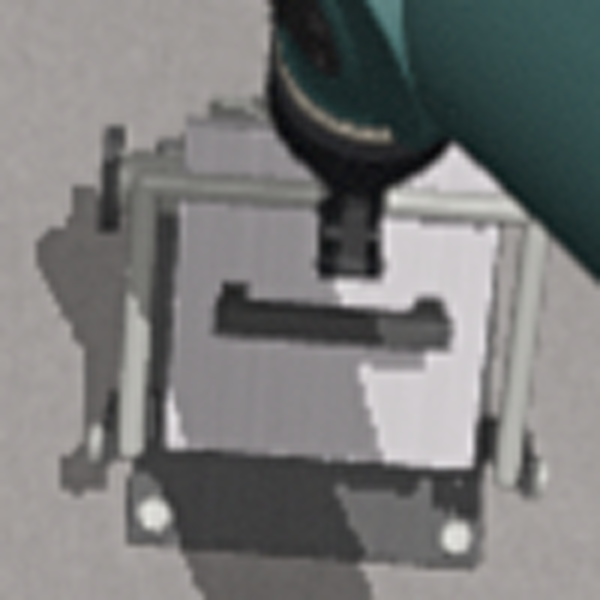

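Hard stop at 20 N with no further motion, so the bar is bearing on the lid. Retreating and checking.

Emit:
{"fn": "arm_command", "kwargs": {
  "offset": [
    [0, 0, -8],
    [0, 0, -30],
    [0, 0, -70],
    [0, 0, -120],
    [0, -30, -170],
    [0, -80, -200],
    [0, -130, -200],
    [60, -170, -200],
    [110, -180, -200],
    [110, -180, -200]
  ],
  "rot": [
    [0, 0, 0],
    [0, 0, 0],
    [0, 0, 0],
    [0, 0, 0],
    [0, 0, 0],
    [0, 0, 0],
    [0, 0, 0],
    [0, 0, 0],
    [0, 0, 0],
    [0, 0, 0]
  ]
}}

```text
time: 31.8
tcp_pos: [0.4963, 0.1724, 0.3471]
tcp_rot: [-0.001, 0.733, 0.68, 0.001]
ft_force: [0.9, -0.9, 0.0]
opening: 0.0
```

```bash
cat > chk.py <<'E'
from p import *
import sys
k=sys.argv[1]
p,R,s=state(); print(s["time"],p,s["ft_force"])
def G():
    out=segs(H,hy,0,[5,5],0)[2:3]
    for zz,a,b in((.005,.073,.068),(.044,.007,.05)):
        out.append(np.array([hp(x*a,y*b,zz) for x,y in C4[[0,1,2,3,0]]]))
    return out
draw("side","s%s.png"%k,G(),(170,270,240,360),6);draw("top","t%s.png"%k,G(),(145,245,255,350),6)
snap("top","tf%s.png"%k); snap("side","sf%s.png"%k)
for n in("side","top"): print([(d["point"],d["score"]) for d in r.place_of(n,"bail_bar")],proj(n,bar(0)), [(d["point"],d["score"]) for d in r.place_of(n,"lid_handle")],proj(n,hp(0,0,.035)))
E
python3 chk.py 31
```

```text
31.8 [0.49634189 0.17241325 0.34711628] [ 0.9228053  -0.91957169  0.02362109]
[([210.3, 317.2], 0.8)] [[211.16622823 321.19212368]] [([154.7, 177.1], 0.98)] [[216.97636895 301.85221862]]
[([171.5, 305.5], 0.73)] [[172.24157581 306.24808428]] [([286.6, 120.3], 0.9)] [[193.19362681 304.77887609]]
```

View pics/s31.png

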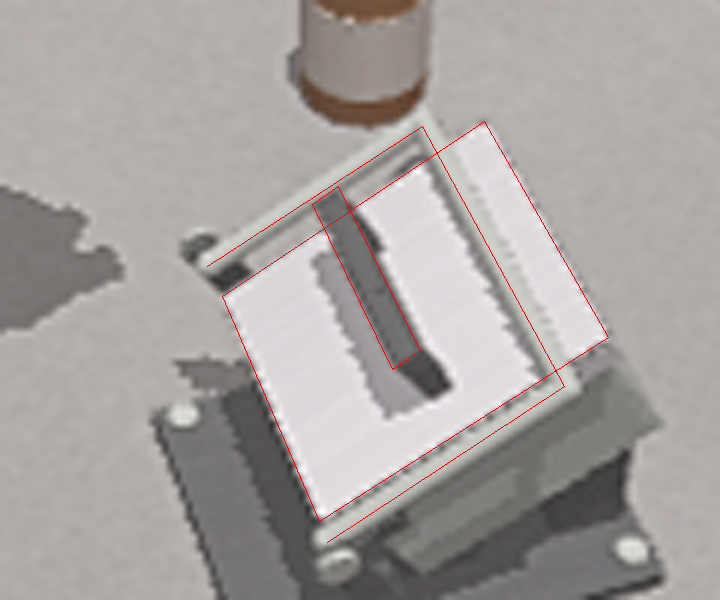

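View pics/t31.png

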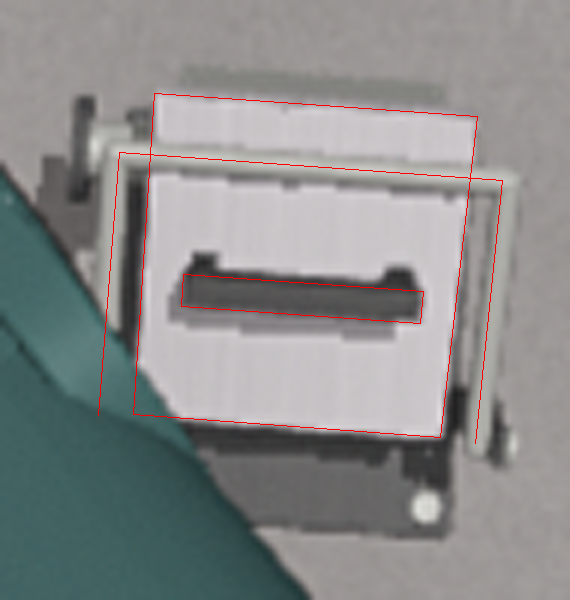

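View pics/sf31.png

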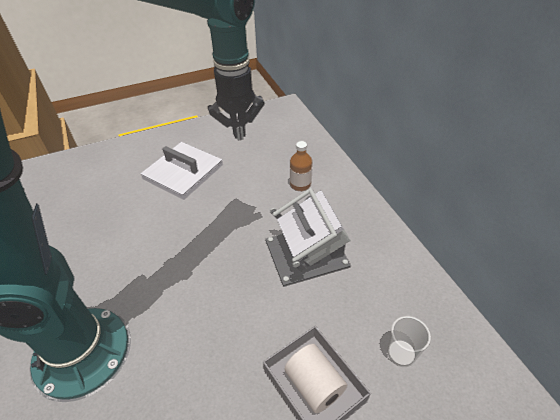

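```bash
python3 - <<'E'
from p import *
for th in(0,.02,.04,.06,.1):
    S=segs(H,hy,th,[5,5],0)[2:3]
    print(th,[np.round((proj("side",bar(th,y))[0]-[180,260]+.5)*10-.5).astype(int)[::-1].tolist() for y in(.083,-.083)],[np.round((proj("top",bar(th,y))[0]-[160,265]+.5)*9-.5).astype(int)[::-1].tolist() for y in(.083,-.083)])
snap("side","s32.png",(180,240,260,340),10)
snap("top","t32.png",(160,225,265,350),9)
E
```

```text
0 [[502, 105], [743, 550]] [[81, 93], [670, 135]]
0.02 [[498, 101], [740, 546]] [[81, 95], [671, 138]]
0.04 [[494, 97], [736, 542]] [[80, 98], [672, 140]]
0.06 [[490, 92], [731, 538]] [[80, 101], [673, 143]]
0.1 [[481, 84], [722, 530]] [[79, 107], [674, 149]]
```

View pics/s32.png

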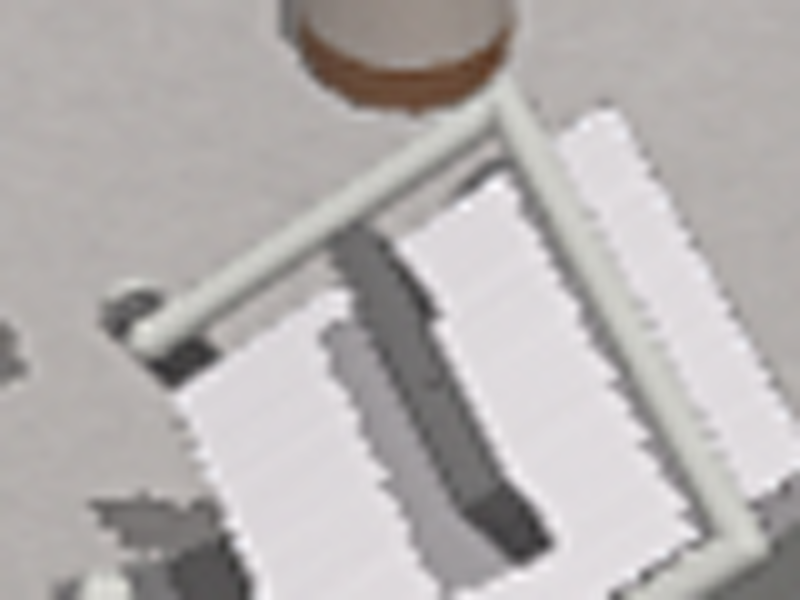

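View pics/t32.png

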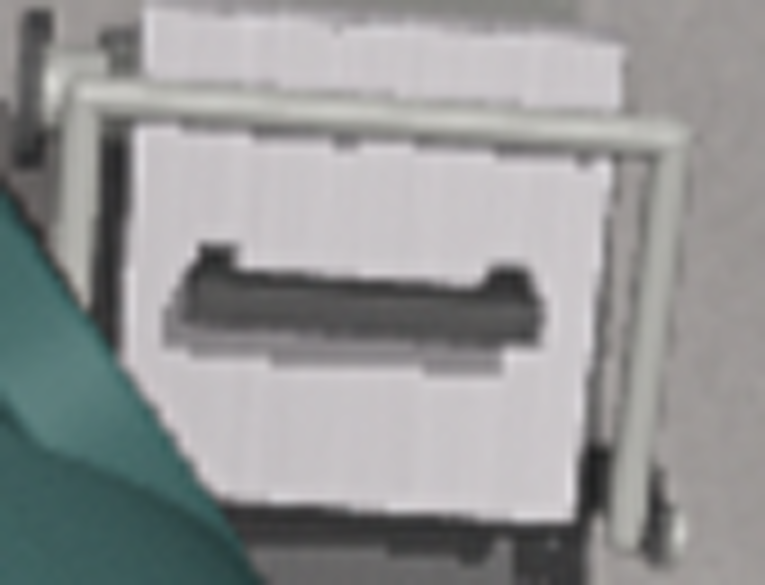

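The images give a bail angle near 0. The last press could have landed partly on the lid plate, though, so I'll press once more with the tip clearly on the bar, shifted toward the robot.

```bash
python3 - <<'E'
from p import *
b=bar(0);print(b)
plan([.657,.041,.30],RV);plan([.657,.041,.165],RV)
E
```

```text
[0.663239   0.04133781 0.16852628]
offset [-109.8, 168.5, 44.7] rot [-0.1, -0.0, -0.1] alt [-0.0, 0.2, 179.9]
offset [-109.8, 168.8, 179.7] rot [-0.1, -0.0, -0.1] alt [-0.0, 0.2, 179.9]
```

Emit:
{"fn": "arm_command", "kwargs": {
  "offset": [
    [-25, 40, 0],
    [-55, 80, 10],
    [-85, 125, 30],
    [-105, 160, 50],
    [-110, 169, 80],
    [-110, 169, 120],
    [-110, 169, 155],
    [-110, 169, 175],
    [-110, 169, 180],
    [-110, 169, 180]
  ],
  "rot": [
    [0, 0, 0],
    [0, 0, 0],
    [0, 0, 0],
    [0, 0, 0],
    [0, 0, 0],
    [0, 0, 0],
    [0, 0, 0],
    [0, 0, 0],
    [0, 0, 0],
    [0, 0, 0]
  ]
}}

```text
time: 33.55
tcp_pos: [0.6579, 0.0421, 0.1657]
tcp_rot: [-0.0, 0.737, 0.676, 0.0]
ft_force: [-0.7, -1.5, 0.2]
opening: -0.0001
```

Emit:
{"fn": "arm_command", "kwargs": {
  "offset": [
    [0, 0, 4],
    [0, 0, 8],
    [0, 0, 10],
    [0, 0, 12],
    [0, 0, 14],
    [0, 0, 14]
  ],
  "rot": [
    [0, 0, 0],
    [0, 0, 0],
    [0, 0, 0],
    [0, 0, 0],
    [0, 0, 0],
    [0, 0, 0]
  ]
}}

```text
time: 34.3
tcp_pos: [0.657, 0.0419, 0.1507]
tcp_rot: [-0.001, 0.737, 0.676, -0.001]
ft_force: [0.1, -0.3, -0.1]
opening: 0.0001
```

Emit:
{"fn": "arm_command", "kwargs": {
  "offset": [
    [0, 0, 1],
    [0, 0, 2],
    [0, 0, 3],
    [0, 0, 4],
    [0, 0, 4]
  ],
  "rot": [
    [0, 0, 0],
    [0, 0, 0],
    [0, 0, 0],
    [0, 0, 0],
    [0, 0, 0]
  ]
}}

```text
time: 34.92
tcp_pos: [0.6575, 0.042, 0.1492]
tcp_rot: [0.0, 0.737, 0.676, -0.001]
ft_force: [-3.8, -1.6, 10.9]
opening: -0.0003
```

Emit:
{"fn": "arm_command", "kwargs": {
  "offset": [
    [0, 0, 1],
    [0, 0, 3],
    [0, 0, 3]
  ],
  "rot": [
    [0, 0, 0],
    [0, 0, 0],
    [0, 0, 0]
  ]
}}

```text
time: 35.3
tcp_pos: [0.6577, 0.042, 0.1489]
tcp_rot: [0.001, 0.737, 0.676, -0.001]
ft_force: [-7.5, -3.0, 23.9]
opening: -0.0
```

Emit:
{"fn": "arm_command", "kwargs": {
  "offset": [
    [0, 0, -10],
    [0, 0, -40],
    [0, 0, -90],
    [0, 0, -130],
    [0, -30, -180],
    [0, -80, -200],
    [30, -130, -200],
    [80, -170, -200],
    [120, -180, -200],
    [120, -180, -200]
  ],
  "rot": [
    [0, 0, 0],
    [0, 0, 0],
    [0, 0, 0],
    [0, 0, 0],
    [0, 0, 0],
    [0, 0, 0],
    [0, 0, 0],
    [0, 0, 0],
    [0, 0, 0],
    [0, 0, 0]
  ]
}}

```text
time: 36.55
tcp_pos: [0.4866, 0.1811, 0.3449]
tcp_rot: [-0.001, 0.734, 0.679, 0.001]
ft_force: [1.0, -1.8, -0.1]
opening: -0.0001
```

```bash
python3 chk.py 33
```

```text
36.55 [0.48664077 0.18108695 0.34491561] [ 0.97643352 -1.77181608 -0.13804608]
[([210.3, 320.0], 0.68)] [[211.16622823 321.19212368]] [([217.8, 301.8], 0.96), ([155.8, 179.0], 0.79), ([220.7, 309.7], 0.31)] [[216.97636895 301.85221862]]
[([174.6, 308.6], 0.91)] [[172.24157581 306.24808428]] [([196.4, 302.9], 0.94), ([287.1, 121.6], 0.82)] [[193.19362681 304.77887609]]
```

View pics/s33.png

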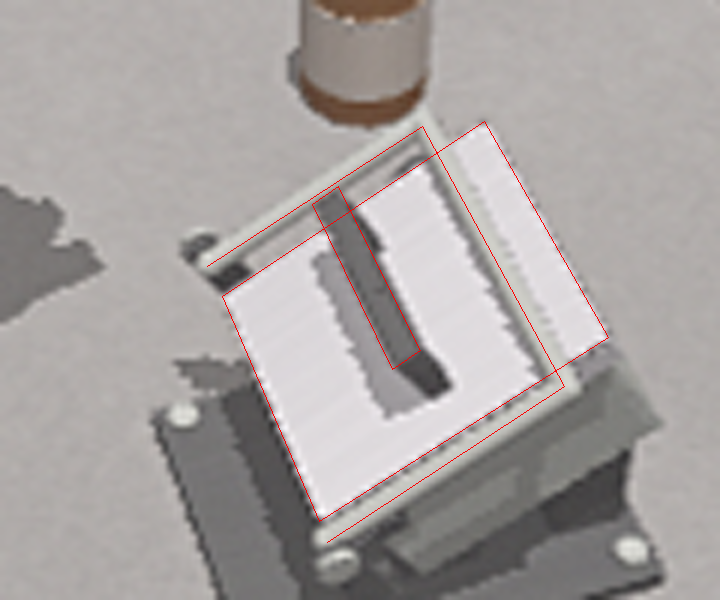

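View pics/tf33.png

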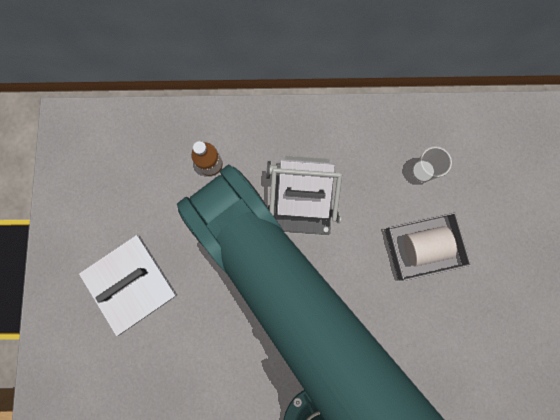

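The lid is seated and the bail is down on it. Bottle, beaker and tub are at their starting pixels, and the robot is clear. Handing in.

```bash
python3 -c "
from rig import r
print(r.sign_off())"
```

```text
the job is handed in; nothing more can be done
None
```

I put the smaller lid on the housing's mouth, swung the bail over its handle until the cross bar bore on the lid, and handed the job in at about 37 s.

**Last checks**
- **Lid:** it met a hard stop at 23 N. By the arm's readings its plate was within 0.5 mm of the mouth's centre, turned about 0.1°. The outline of a seated lid matched both camera views.
- **Bail:** two presses 11 mm apart stopped at the same height, to within a fraction of a millimetre, at 20 and 24 N. That is well above the 2–5 N the hinge needs to move. Both pictures put the angle at 0 to within about 0.02 rad.
- **Bystanders:** the bottle, beaker and tub look unmoved in the pictures, and the robot was touching nothing.

**What went wrong or disagreed**
- **First grasp missed:** the fingertips sit about 25 mm farther back than the reported tool point, so they closed on top of the handle and nudged the lid about 3 mm. I allowed for the offset, and the second grasp held.
- **Housing estimate corrected:** my first estimate of the housing's pose had a rotation-order error, which I fixed before placing the lid.
- **Slip on the bail:** near the end of the first press the tilted wrist came close to joint 6's limit, though the readings stayed within range, and the fingertip slipped off the bar. I finished with the tool upright.
- **Bail overlay:** in the side view the bail's modelled outline stayed about 1–2 pixels off, which I put down to calibration.

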